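# Register a jig fence and lock it with pins

### The job

On the drilling jig, push the loose wooden fence fully home against its two back stops and its end stop, so its holes line up with those in the bed. Then lay every loose pin in the leaning rest, one to a seat, tip down against the foot board and head up, until they are all in it together. Last, take each pin again by its head and drop it through the fence and the bed, one pin to a hole, pushed down until its head sits on the fence; leave the fence against its stops and the other things on the bench alone.

Things in the scene. Friction and masses are not known exactly. Their poses are not given: they have to be found in the camera images.
- jig: Jig fixed to the bench: plywood bed 150 (x) x 300 (y) x 18 mm on two runners, top 60 mm up, open below. Origin: its middle, at bench height; y lengthwise. On the bed, stops 26 mm high: two back stops 50 mm long, centred at y -90 and 90, faces at x = 57 mm; one end stop 40 mm wide, centred at x = 35, face at y = 125 mm. Through holes of 15 mm at x = 35, y = -80, 0, 80 mm.
- fence: Loose beech bar on the bed, 44 (x) x 250 (y) x 40 mm high, 0.4 kg. Origin: middle of its underside; y along its length. Three vertical 15 mm through holes on its centre line at y = -80, 0, 80 mm. It starts 20 to 70 mm short of the stops; home, it touches all three and its origin is at x = 35, y = 0, z = 60 mm in the jig frame.
- rest: Leaning rest fixed to the bench: base 190 (x) x 130 (y) x 12 mm, three V seats side by side (x = -62, 0, 62 mm) that hold pins at 45 degrees, tip low at the +y side against a foot board, head high at the -y side. Origin: middle of its underside. The Vs, 28 mm wide, carry the shank 2 to 20 and 57 to 75 mm from the tip; the head hangs free. Side cheeks at x = -88, 88 end below the heads.
- seat0_foot (a point): Where the tip of a pin lies in seat 0 (x = -62 mm in the rest's frame), 45 mm to +y and 34 mm above the bench.
- seat1_foot (a point): Where the tip of a pin lies in seat 1 (x = 0 mm in the rest's frame), 45 mm to +y and 34 mm above the bench.
- seat2_foot (a point): Where the tip of a pin lies in seat 2 (x = 62 mm in the rest's frame), 45 mm to +y and 34 mm above the bench.
- seat0_top (a point): Where the shoulder (origin) of a pin lies in seat 0: 96 mm up the 45 degree slope from its foot, at y = -23 mm, 102 mm above the bench.
- seat1_top (a point): Where the shoulder (origin) of a pin lies in seat 1: 96 mm up the 45 degree slope from its foot, at y = -23 mm, 102 mm above the bench.
- seat2_top (a point): Where the shoulder (origin) of a pin lies in seat 2: 96 mm up the 45 degree slope from its foot, at y = -23 mm, 102 mm above the bench.
- fence_hole0 (a point): Centre of the mouth of fence hole 0, on the fence's top face.
- fence_hole1 (a point): Centre of the mouth of fence hole 1, on the fence's top face.
- fence_hole2 (a point): Centre of the mouth of fence hole 2, on the fence's top face.
- jig_hole0 (a point): Centre of the mouth of bed hole 0, on the bed's top face.
- jig_hole1 (a point): Centre of the mouth of bed hole 1, on the bed's top face.
- jig_hole2 (a point): Centre of the mouth of bed hole 2, on the bed's top face.
- pin0: Lock pin, 105 g, may be absent (two or three are there): steel shank 12 mm thick, 96 mm long, tapered tip; black square head 22 x 22 mm, 34 mm long. Origin: on the axis at the shoulder where they meet; x runs from tip (-96 mm) to head end (+34 mm), y and z square to the head flats. Centre of mass 36 mm tipwards of the shoulder. At first it lies on the bench on head and tip, head roughly to -y.
- pin1: Lock pin, 105 g, may be absent (two or three are there): steel shank 12 mm thick, 96 mm long, tapered tip; black square head 22 x 22 mm, 34 mm long. Origin: on the axis at the shoulder where they meet; x runs from tip (-96 mm) to head end (+34 mm), y and z square to the head flats. Centre of mass 36 mm tipwards of the shoulder. At first it lies on the bench on head and tip, head roughly to -y.
- pin2: Lock pin, 105 g, may be absent (two or three are there): steel shank 12 mm thick, 96 mm long, tapered tip; black square head 22 x 22 mm, 34 mm long. Origin: on the axis at the shoulder where they meet; x runs from tip (-96 mm) to head end (+34 mm), y and z square to the head flats. Centre of mass 36 mm tipwards of the shoulder. At first it lies on the bench on head and tip, head roughly to -y.
- pin0_tip (a point): The point of that pin's tip, on its axis.
- pin1_tip (a point): The point of that pin's tip, on its axis.
- pin2_tip (a point): The point of that pin's tip, on its axis.
- glue: Bystander: white glue bottle, 52 mm across, 115 mm high, origin at its foot. Leave alone.
- tape: Bystander: yellow tape measure, 62 x 34 x 60 mm, origin at its foot. Leave alone.
- offcut: Bystander: wood offcut 90 x 50 x 22 mm, origin at its underside. Leave alone.
Mind the look-alikes: they are no part of the job. Leave any green or yellow look-alike of the pin2 alone.

How it is judged:
By the outcome, as a careful person would: the job done as asked, in the order asked, and still so for the second after the job is handed in, with the robot touching nothing.
Of pin0, pin1, pin2 only 2 to 3 are there at a start; the rules pass over those that are not, and their reading is None.
At some moment in a run one of fence, pin0, pin1, pin2 may be knocked a few centimetres aside while the robot is not near it.
Once in a run the grip may slacken for a moment while it holds something.
It also fails if it takes over 210 s, if anything falls off the work surface, if the arm or the gripper's body presses on something with over 40 N, if the wrist force passes 120 N, or if a joint passes its speed limit or range.

### The arm

A 6-joint arm with a two-finger parallel gripper is mounted at the origin on the work surface. World frame = base frame: x ahead of the robot, y to its left, z up, the work surface at z = 0. Lengths are in m, angles in degrees, forces in N, time in s.
With the tool pointing down it reaches from about 0.4 to 0.825 m from the base axis. Payload 7 kg.
Tool frame: the origin (TCP) lies midway between the tips of the shut fingers; the grasp point (between the pads) lies 19 mm behind it; z points along the fingers, y is the line along which they close (so a half turn about z gives the same grasp; the last joint's range is limited). The gripper opens to 88 mm and grips with 3 to 60 N. Pads are 19 mm wide; open, the fingers measure 130 mm over their backs; the gripper's body (78 mm by 193 mm) begins 47 mm behind the grasp point.
Start: joints at [84.288, 20.546, 0.682, 0, -70.136, -16.507], TCP at [0.255, 0.625, 0.227] pointing down, gripper open.
Joint ranges: [-176.03, 176.03], [-82.01, 121.73], [-58.28, 71.71], [-173.87, 95.51], [-174.79, -0.11], [-173.66, 173.66]. Speed limits (degrees/s): [136.94, 136.94, 172.46, 180, 180, 180].

### API

Orientations are given as [roll, pitch, yaw] about the fixed x, y, z axes, in that order (R = Rz(yaw) Ry(pitch) Rx(roll)).
In Python, from plant import ctrl gives the robot as it stands.
- The arm moves only by the tool arm_command, never from a script. Its argument "steps" is a list of rows, each an object with "translation": the shift along the tool's x, y, z in mm, a list of three; "rotation": the turn, a rotation vector about the tool's x, y, z in units of 5 degrees (1.0 is 5 degrees), a list of three; "claw": the finger opening in mm, from 0 to 87.6. In form: [{"translation": [x, y, z], "rotation": [rx, ry, rz], "claw": claw}, ...]. A call has 1 to 5 rows; each row is the pose to reach, as a shift and turn from the pose commanded when the call began, along the tool's axes at that moment; what a row does not reach only later rows make up. A row lasts 1/10 s, in which the tool goes at most 50 mm and 8.59 degrees, less where a joint would pass 70% of its speed; a pose out of reach is approached as far as the arm can. A call with a gripper value outside its range is refused whole. The fingers move at their own pace and stop on an object; the grip force is fixed at half the most. Time passes only in rows, so rows that repeat a pose let the fingers close. It gives the time, the measured TCP pose, the force, the opening and the grip force at its end, in the units of the state.
- ctrl.get_obs(): the state, without advancing time (a new reading comes with each control period).
- ctrl.snapshot(name): name is "scene" or "top" or "wrist"; returns (picture, depth): 384x512x3 uint8, red, green, blue; 384x512 float32, m along the optical axis (not along the pixel's ray), 0 where there is no reading.
- ctrl.calibration(name): a dict with "vertical_fov" (degrees; the focal length in pixels is half the picture's height over the tangent of half this angle, whatever the lens; pixels are square), "cx", "cy" (the principal point, pixels), "rvec" (rotation vector, rad) and "tvec" (3), from world to camera coordinates, as OpenCV has them; the wrist camera has in their place "hand_eye" (4x4, takes a point from camera to tool coordinates, whose origin is the TCP and whose axes are the flange's). Camera axes: x right, y down, z forward; pixel columns grow to the right and rows downward; lengths in m; the calibration is good to about 2 mm. A picture is of the moment at which its call begins: read the wrist's pose just before it. calibration takes no time and is no camera call.
- ctrl.close_job(): hands the job in; it is judged then, once.
The state is a dict: "clock": time; "joint_pos": joint angles; "qvel": joint speeds; "tau": joint torques, N m; "tool_pos": TCP position; "orientation": TCP orientation; "force": force on the tool from outside, world axes, zero at the start; "moment": the same for the moment, N m; "opening": finger opening in m; "gripper_force": force on a finger pad.
Only numpy, scipy, OpenCV 4.12 (cv2) and the standard library are available. Lean on these libraries where they do the work, as an engineer would, in place of code of your own. Each camera call takes 0.05 s, during which the arm holds its last target. There are 200 camera calls.

## Working session

There is one attempt and no reset: what is moved stays moved. The work goes in short steps, Python scripts to look and compute and a tool call to move; the robot and the scene stay as the last step left them, time stands still between calls to the robot, and variables do not carry over. Pictures are saved under pics/ and viewed, at most 14 in all, crops included, and the job is handed in when it is done.

Besides the shell and the picture viewer there is one more tool, called after "Request:" as name(argument=value, ...), one argument or row to a line, values as JSON. arm_command: Moves the arm, as the interface text tells. Its arguments: {"type":"object","properties":{"steps":{"type":"array"}},"required":["steps"]}

```bash
ls; mkdir -p pics
python3 - <<'E'
from plant import ctrl
import cv2,numpy as np
o=ctrl.get_obs();print(o)
for n in("scene","top"):
    c=ctrl.calibration(n);print(n,c)
    im,d=ctrl.snapshot(n);np.savez('pics/%s0.npz'%n,im=im,d=d)
    cv2.imwrite('pics/%s0.png'%n,cv2.resize(im[:,:,::-1],(800,600),interpolation=cv2.INTER_CUBIC))
print(ctrl.calibration("wrist"))
E
```

```text
pics
{'clock': 0.0, 'joint_pos': array([ 8.42879536e+01,  2.05920921e+01,  6.33855979e-01, -1.97900332e-02,
       -7.01359951e+01, -1.65068031e+01]), 'qvel': array([ 0.01852038,  0.05915275, -0.03980073,  0.05292029,  0.03280538,
        0.07351857]), 'tau': array([-4.30179380e-04, -5.82731795e+01,  2.93040276e+01,  6.99705765e+00,
        6.80319834e-03, -1.55247690e-04]), 'tool_pos': array([0.2550911 , 0.6244143 , 0.22561694]), 'orientation': array([ 1.79904366e+02, -8.93929786e-03, -2.22255818e+01]), 'force': array([-1.02605241,  0.18374497,  0.22272993]), 'moment': array([ 0.01824055, -0.04382036,  0.07211247]), 'gripper_force': 0.0, 'opening': 0.08742973940946268}
scene {'vertical_fov': 55.44010458406931, 'cx': 258.8964854947669, 'cy': 188.04842695478865, 'rvec': array([ 2.24279924,  0.9940269 , -0.38501436]), 'tvec': array([-0.34929146, -0.25682894,  1.63759329])}
top {'vertical_fov': 49.70595343186582, 'cx': 257.01560134321187, 'cy': 200.89647777978027, 'rvec': array([ 2.20919916, -2.14999354,  0.12193517]), 'tvec': array([-0.04176864,  0.51983828,  1.48763266])}
{'vertical_fov': 58.190357415989666, 'cx': 252.73124900023623, 'cy': 195.35100288017486, 'hand_eye': array([[-8.97641587e-04, -9.56866952e-01, -2.90525094e-01,
         7.86880728e-02],
       [ 9.99999460e-01, -1.01081140e-03,  2.39466120e-04,
         1.01376471e-03],
       [-5.22803292e-04, -2.90524722e-01,  9.56867343e-01,
        -1.59407623e-01],
       [ 0.00000000e+00,  0.00000000e+00,  0.00000000e+00,
         1.00000000e+00]])}
```

View pics/top0.png

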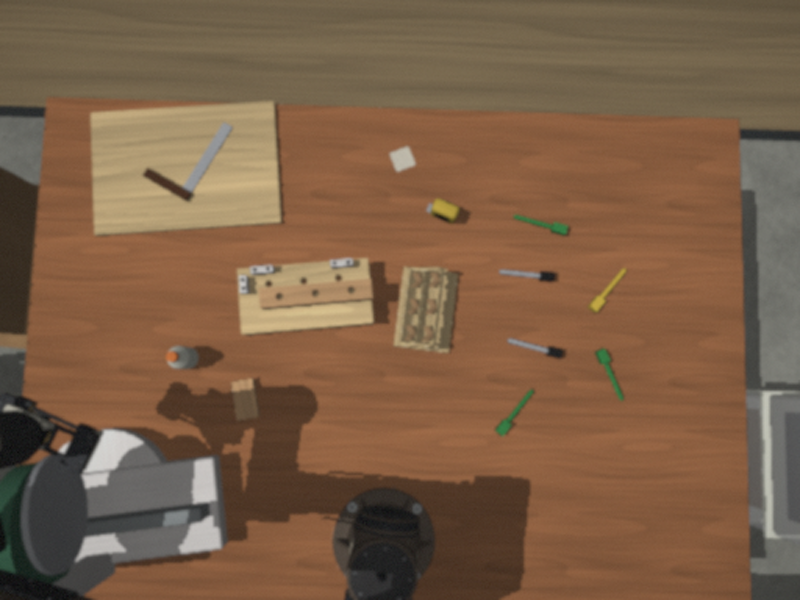

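View pics/scene0.png

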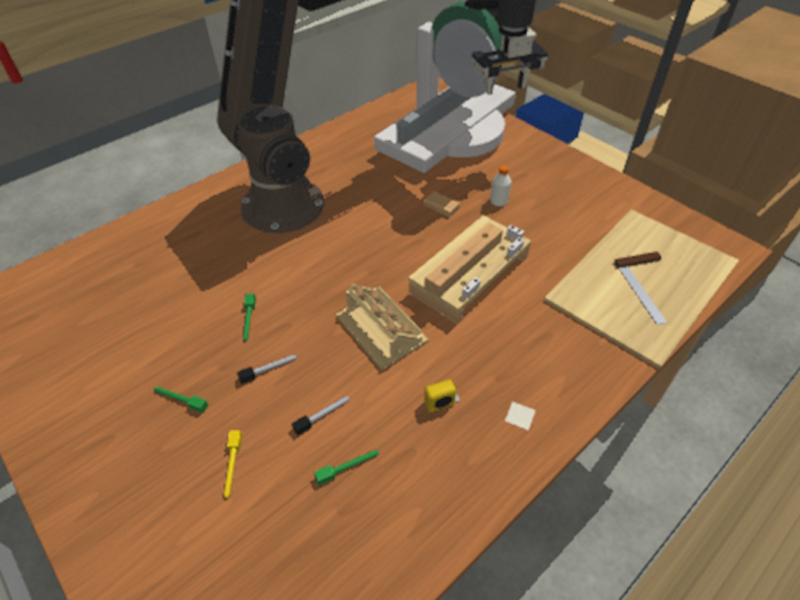

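```bash
cat > h.py <<'E'
import numpy as np,cv2
from scipy.spatial.transform import Rotation as R
from plant import ctrl
def cam(n,obs=None):
    c=ctrl.calibration(n);f=192/np.tan(np.radians(c["vertical_fov"]/2))
    K=np.array([[f,0,c["cx"]],[0,f,c["cy"]],[0,0,1]])
    if n=="wrist":
        o=obs or ctrl.get_obs();T=np.eye(4);T[:3,:3]=R.from_euler('xyz',o["orientation"],degrees=True).as_matrix();T[:3,3]=o["tool_pos"]
        W=T@c["hand_eye"]
    else:
        T=np.eye(4);T[:3,:3]=cv2.Rodrigues(c["rvec"])[0];T[:3,3]=c["tvec"];W=np.linalg.inv(T)
    return K,W
def onz(kw,uv,z):            # pixels -> world on plane z
    K,W=kw;uv=np.atleast_2d(uv).astype(float)
    r=np.c_[uv,np.ones(len(uv))]@np.linalg.inv(K).T@W[:3,:3].T
    t=(z-W[2,3])/r[:,2:];return W[:3,3]+t*r
def proj(kw,P):
    K,W=kw;Q=(np.atleast_2d(P)-W[:3,3])@W[:3,:3]@K.T;return Q[:,:2]/Q[:,2:]
def snap(n,tag):
    o=ctrl.get_obs();kw=cam(n,o);im,d=ctrl.snapshot(n);np.savez(f'pics/{tag}.npz',im=im,d=d,K=kw[0],W=kw[1]);return im,d,kw
def save(im,tag,box=None,size=(800,600)):
    if box: im=im[box[1]:box[3],box[0]:box[2]]
    cv2.imwrite(f'pics/{tag}.png',cv2.resize(im[:,:,::-1],size,interpolation=cv2.INTER_CUBIC))
def mv(p,rpy=None,o=None):   # tool shift mm + rotvec/5deg from measured pose
    o=o or ctrl.get_obs();A=R.from_euler('xyz',o["orientation"],degrees=True)
    t=A.inv().apply(np.array(p)-o["tool_pos"])*1000
    r=np.zeros(3) if rpy is None else np.degrees((A.inv()*R.from_euler('xyz',rpy,degrees=True)).as_rotvec())/5
    return t.round(1),r.round(3)
E
python3 - <<'E'
from h import *
kw=cam("top");s=512/800
def p(uv,z):return onz(kw,np.array(uv)*s,z).round(3)[:,:2].tolist()
print('pinA tip/head',p([[500,272],[555,277]],.01))
print('pinB',p([[508,341],[562,353]],.01))
print('jig bed corners',p([[238,269],[370,259],[374,323],[241,334]],.06))
print('fence holes',p([[279,296],[315,293],[351,290]],.1))
print('bedholes',p([[269,283],[304,280],[339,277]],.06))
print('rest',p([[404,267],[457,269],[448,351],[394,348]],.03))
print('glue',p([[180,357]],.06),'offcut',p([[245,399]],.02),'tape',p([[445,210]],.05))
print('looks',p([[515,217],[568,230],[625,269],[596,308],[603,352],[621,398],[533,391],[502,430]],.01))
print(mv([.53,.18,.35],[180,0,0]))
E
```

```text
pinA tip/head [[0.629, -0.259], [0.621, -0.391]]
pinB [[0.465, -0.28], [0.44, -0.408]]
jig bed corners [[0.61, 0.35], [0.642, 0.049], [0.495, 0.035], [0.462, 0.335]]
fence holes [[0.546, 0.246], [0.555, 0.167], [0.564, 0.087]]
bedholes [[0.58, 0.278], [0.589, 0.198], [0.598, 0.118]]
rest [[0.631, -0.03], [0.63, -0.155], [0.437, -0.137], [0.441, -0.012]]
glue [[0.406, 0.47]] offcut [[0.314, 0.328]] tape [[0.765, -0.122]]
looks [[0.764, -0.294], [0.736, -0.422], [0.645, -0.559], [0.549, -0.489], [0.445, -0.505], [0.339, -0.547], [0.35, -0.34], [0.258, -0.268]]
(array([ 422.6,  307.7, -123.8]), array([ 1.700e-02,  2.000e-03, -4.445e+00]))
```

```bash
python3 -c "
from h import *
print(mv([.555,.16,.30],[180,0,-83.6]))"
```

```text
(array([453.3, 316.6, -73.7]), array([ 1.4000e-02, -1.1000e-02,  1.2275e+01]))
```

Request:
arm_command(
  steps=[
    {"translation": [45,30,-24],"rotation": [0,0,0],"claw": 80},
    {"translation": [85,60,-74],"rotation": [0,0,0],"claw": 80},
    {"translation": [125,88,-74],"rotation": [0,0,0],"claw": 80},
    {"translation": [165,115,-74],"rotation": [0,0,0],"claw": 80},
    {"translation": [190,132,-74],"rotation": [0,0,0],"claw": 80},
  ],
)

```text
clock: 0.6
tool_pos: [0.3813, 0.4301, 0.3013]
orientation: [-179.9, 0.0, -22.2]
force: [1.2, -0.1, 0.8]
opening: 0.0798
gripper_force: 0.0
```

Request:
arm_command(
  steps=[
    {"translation": [40,28,0],"rotation": [0,0,0],"claw": 80},
    {"translation": [80,56,0],"rotation": [0,0,0],"claw": 80},
    {"translation": [120,84,0],"rotation": [0,0,0],"claw": 80},
    {"translation": [160,112,0],"rotation": [0,0,0],"claw": 80},
    {"translation": [180,126,0],"rotation": [0,0,0],"claw": 80},
  ],
)

```text
clock: 1.1
tool_pos: [0.5007, 0.2439, 0.3004]
orientation: [180.0, 0.0, -22.3]
force: [0.3, 0.2, -0.1]
opening: 0.0798
gripper_force: 0.0
```

Request:
arm_command(
  steps=[
    {"translation": [40,28,0],"rotation": [0,0,1.5],"claw": 80},
    {"translation": [83,58,0],"rotation": [0,0,3],"claw": 80},
    {"translation": [83,58,0],"rotation": [0,0,4.5],"claw": 80},
    {"translation": [83,58,0],"rotation": [0,0,6],"claw": 80},
    {"translation": [83,58,0],"rotation": [0,0,7],"claw": 80},
  ],
)

```text
clock: 1.6
tool_pos: [0.5546, 0.161, 0.2999]
orientation: [179.9, 0.0, -57.6]
force: [-0.2, 0.6, -0.4]
opening: 0.0801
gripper_force: 0.0
```

Request:
arm_command(
  steps=[
    {"translation": [0,0,0],"rotation": [0,0,1.5],"claw": 80},
    {"translation": [0,0,0],"rotation": [0,0,3],"claw": 80},
    {"translation": [0,0,0],"rotation": [0,0,4.5],"claw": 80},
    {"translation": [0,0,0],"rotation": [0,0,5.28],"claw": 80},
    {"translation": [0,0,0],"rotation": [0,0,5.28],"claw": 80},
  ],
)

```text
clock: 2.1
tool_pos: [0.5544, 0.1618, 0.3001]
orientation: [180.0, -0.0, -83.7]
force: [-0.4, 0.4, -0.2]
opening: 0.0802
gripper_force: 0.0
```

```bash
python3 -c "
from h import *
im,d,kw=snap('wrist','w1');save(im,'w1')
o=ctrl.get_obs();print(o['clock'],o['tool_pos'],o['orientation'],o['joint_pos'])"
```

```text
2.15 [0.55439823 0.16180309 0.30020265] [ 1.79965435e+02 -9.16054918e-03 -8.35230746e+01] [ 3.56605521e+01  9.15864838e+00 -5.13478073e+00 -9.13779316e-03
 -7.57412148e+01 -2.91813761e+01]
```

View pics/w1.png

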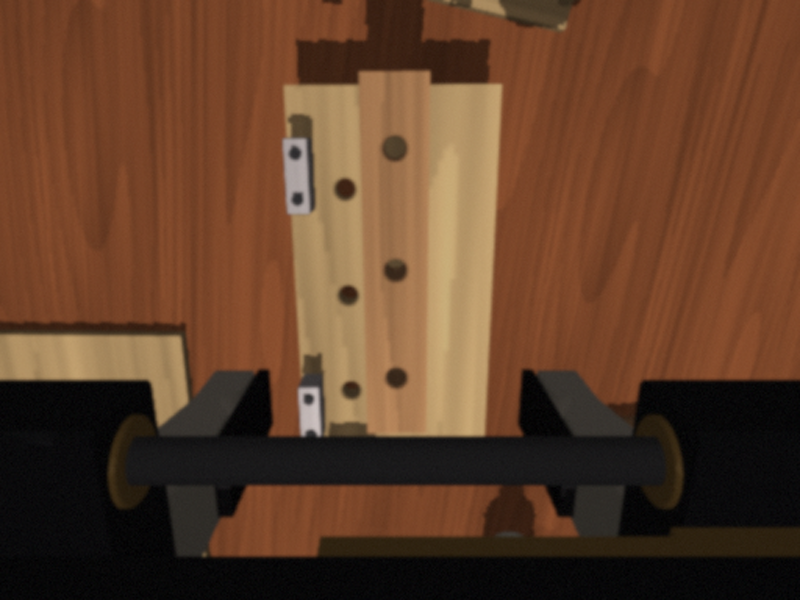

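```bash
cat >> h.py <<'E'
def fit(P,Q):   # 2D rigid: model P -> world Q ; returns origin,yaw,resid
    P=np.array(P,float);Q=np.array(Q,float)[:,:2];p=P-P.mean(0);q=Q-Q.mean(0)
    a=np.arctan2((p[:,0]*q[:,1]-p[:,1]*q[:,0]).sum(),(p*q).sum());M=np.array([[np.cos(a),-np.sin(a)],[np.sin(a),np.cos(a)]])
    t=Q.mean(0)-M@P.mean(0);return t,np.degrees(a),np.linalg.norm(P@M.T+t-Q,axis=1)
E
python3 - <<'E'
from h import *
D=np.load('pics/w1.npz');kw=(D['K'],D['W']);d=D['d'];s=.64
fh=np.array([[394,148],[395,270],[396,378]])*s;bh=np.array([[345,189],[347,295],[351,390]])*s
f=onz(kw,fh,.1);b=onz(kw,bh,.06);print(f.round(4),b.round(4))
F=fit([[0,-.08],[0,0],[0,.08]],f);J=fit([[.035,-.08],[.035,0],[.035,.08]],b);print(F,J)
for uv in [(395,220),(330,240),(470,300),(700,200)]: print(uv,(kw[1][:3,3]+d[int(uv[1]*s),int(uv[0]*s)]*(np.linalg.inv(kw[0])@[uv[0]*s,uv[1]*s,1])@kw[1][:3,:3].T).round(4))
a=np.radians(J[1]);M=np.array([[np.cos(a),-np.sin(a)],[np.sin(a),np.cos(a)]])
print('fence in jig',(M.T@(F[0]-J[0])).round(4),F[1]-J[1])
# edge pts: fence left edge/right edge, stop faces
print('stop corners z.086',[(M.T@(x[:2]-J[0])).round(4) for x in onz(kw,np.array([[311,139],[314,211]])*s,.086)])
print('fence edges',[(M.T@(x[:2]-J[0])).round(4) for x in onz(kw,np.array([[360,72],[430,72]])*s,.1)])
E
```

```text
[[0.5625 0.0863 0.1   ]
 [0.5531 0.1658 0.1   ]
 [0.5436 0.2457 0.1   ]] [[0.5948 0.1191 0.06  ]
 [0.5867 0.1987 0.06  ]
 [0.5767 0.2784 0.06  ]]
(array([0.55309535, 0.16595404]), np.float64(6.76421217735126), array([0.00016654, 0.00012465, 0.00028782])) (array([0.55127841, 0.19478174]), np.float64(6.479106227037872), array([0.00032032, 0.00060156, 0.00035148]))
(395, 220) [0.5569 0.1316 0.1027]
(330, 240) [0.6028 0.1574 0.0607]
(470, 300) [0.4923 0.1917 0.0623]
(700, 200) [0.3036 0.1009 0.0029]
fence in jig [-0.0014 -0.0288] 0.2851059503133877
stop corners z.086 [array([ 0.0539, -0.1148]), array([ 0.0541, -0.0675])]
fence edges [array([ 0.0197, -0.154 ]), array([-0.0234, -0.1539])]
```

```bash
python3 -c "
from h import *
print(mv([.5531,.1660,.078],[180,0,-83.45]))
a=np.radians(6.55);x=np.array([np.cos(a),np.sin(a),0]);y=np.array([-np.sin(a),np.cos(a),0])
for t in (.0340*x+.027*y,x,y): print(R.from_euler('xyz',[180,0,-83.45],degrees=True).inv().apply(t)*1000)
"
```

```text
(array([ -4.4,   0.7, 222.2]), array([ 0.007, -0.002, -0.015]))
[-2.70000000e+01 -3.40000000e+01 -4.16379912e-15]
[ 7.05559329e-14 -1.00000000e+03 -1.22464680e-13]
[-1.00000000e+03 -6.88918861e-14 -9.09688130e-30]
```

Request:
arm_command(
  steps=[
    {"translation": [-4.4,0.7,45],"rotation": [0,0,0],"claw": 80},
    {"translation": [-4.4,0.7,90],"rotation": [0,0,0],"claw": 80},
    {"translation": [-4.4,0.7,135],"rotation": [0,0,0],"claw": 80},
    {"translation": [-4.4,0.7,180],"rotation": [0,0,0],"claw": 80},
    {"translation": [-4.4,0.7,195],"rotation": [0,0,0],"claw": 80},
  ],
)

```text
clock: 2.65
tool_pos: [0.5506, 0.1647, 0.1007]
orientation: [179.6, -0.1, -83.5]
force: [0.5, -0.7, 0.4]
opening: 0.08
gripper_force: 0.0
```

Request:
arm_command(
  steps=[
    {"translation": [0,0,14],"rotation": [0,0,0],"claw": 80},
    {"translation": [0,0,27],"rotation": [0,0,0],"claw": 80},
    {"translation": [0,0,27],"rotation": [0,0,0],"claw": 70},
    {"translation": [0,0,27],"rotation": [0,0,0],"claw": 38},
    {"translation": [0,0,27],"rotation": [0,0,0],"claw": 38},
  ],
)

```text
clock: 3.15
tool_pos: [0.554, 0.1665, 0.0795]
orientation: [-179.9, 0.0, -83.6]
force: [1.1, -0.1, 1.0]
opening: 0.0612
gripper_force: 0.0
```

Request:
arm_command(
  steps=[
    {"translation": [0,0,0],"rotation": [0,0,0],"claw": 38},
    {"translation": [0,0,0],"rotation": [0,0,0],"claw": 38},
    {"translation": [0,0,0],"rotation": [0,0,0],"claw": 38},
    {"translation": [0,0,0],"rotation": [0,0,0],"claw": 38},
  ],
)

```text
clock: 3.55
tool_pos: [0.5537, 0.1663, 0.0792]
orientation: [-179.9, 0.0, -83.6]
force: [-1.8, 0.0, 5.2]
opening: 0.0437
gripper_force: 30.0
```

Request:
arm_command(
  steps=[
    {"translation": [-5,-8,-0.3],"rotation": [0,0,0],"claw": 38},
    {"translation": [-12,-16,-0.3],"rotation": [0,0,0],"claw": 38},
    {"translation": [-19,-24,-0.3],"rotation": [0,0,0],"claw": 38},
    {"translation": [-25,-31,-0.3],"rotation": [0,0,0],"claw": 38},
    {"translation": [-26,-32,-0.3],"rotation": [0,0,0],"claw": 38},
  ],
)

```text
clock: 4.05
tool_pos: [0.5817, 0.194, 0.0792]
orientation: [179.8, -0.2, -83.6]
force: [-5.0, -8.0, 10.8]
opening: 0.0438
gripper_force: 30.0
```

Request:
arm_command(
  steps=[
    {"translation": [0,0,0],"rotation": [0,0,0],"claw": 38},
    {"translation": [0,-1,0],"rotation": [0,0,0],"claw": 38},
    {"translation": [0,-2,0],"rotation": [0,0,0],"claw": 38},
    {"translation": [0,-3,0],"rotation": [0,0,0],"claw": 38},
    {"translation": [0,-3,0],"rotation": [0,0,0],"claw": 38},
  ],
)

```text
clock: 4.55
tool_pos: [0.5828, 0.1942, 0.0793]
orientation: [179.7, -0.1, -83.6]
force: [-11.3, -3.2, 12.9]
opening: 0.044
gripper_force: 30.0
```

Request:
arm_command(
  steps=[
    {"translation": [0,-0.5,0],"rotation": [0,0,0],"claw": 38},
    {"translation": [0,-1,0],"rotation": [0,0,0],"claw": 38},
    {"translation": [0,-1,0],"rotation": [0,0,0],"claw": 38},
  ],
)

```text
clock: 4.85
tool_pos: [0.5837, 0.1944, 0.0793]
orientation: [179.7, -0.1, -83.6]
force: [-11.5, -3.2, 13.5]
opening: 0.0442
gripper_force: 30.0
```

Request:
arm_command(
  steps=[
    {"translation": [0,0,-1],"rotation": [0,0,0],"claw": 38},
    {"translation": [0,-0.7,-1],"rotation": [0,0,0],"claw": 38},
    {"translation": [0,-1.4,-1],"rotation": [0,0,0],"claw": 38},
    {"translation": [0,-2,-1],"rotation": [0,0,0],"claw": 38},
    {"translation": [0,-2,-1],"rotation": [0,0,0],"claw": 38},
  ],
)

```text
clock: 5.35
tool_pos: [0.5871, 0.1959, 0.0793]
orientation: [179.9, -0.0, -83.7]
force: [-7.7, -0.6, 1.5]
opening: 0.0436
gripper_force: 30.0
```

Request:
arm_command(
  steps=[
    {"translation": [0,-0.7,0],"rotation": [0,0,0],"claw": 38},
    {"translation": [0,-1.4,0],"rotation": [0,0,0],"claw": 38},
    {"translation": [0,-2,0],"rotation": [0,0,0],"claw": 38},
    {"translation": [0,-2,0],"rotation": [0,0,0],"claw": 38},
  ],
)

```text
clock: 5.75
tool_pos: [0.5871, 0.1959, 0.0793]
orientation: [179.7, -0.0, -83.7]
force: [-14.6, 1.9, 7.0]
opening: 0.0441
gripper_force: 30.0
```

Request:
arm_command(
  steps=[
    {"translation": [0,1,-0.5],"rotation": [0,0,0],"claw": 38},
    {"translation": [-1,1,-0.5],"rotation": [0,0,0],"claw": 38},
    {"translation": [-2,1,-0.5],"rotation": [0,0,0],"claw": 38},
    {"translation": [-3,1,-0.5],"rotation": [0,0,0],"claw": 38},
    {"translation": [-3,1,-0.5],"rotation": [0,0,0],"claw": 38},
  ],
)

```text
clock: 6.25
tool_pos: [0.5869, 0.1969, 0.0793]
orientation: [179.7, -0.2, -83.7]
force: [-5.3, -7.3, 0.6]
opening: 0.0437
gripper_force: 30.0
```

Request:
arm_command(
  steps=[
    {"translation": [-1,0,0],"rotation": [0,0,0],"claw": 38},
    {"translation": [-2,0,0],"rotation": [0,0,0],"claw": 38},
    {"translation": [-2,0,0],"rotation": [0,0,0],"claw": 38},
  ],
)

```text
clock: 6.55
tool_pos: [0.5868, 0.1988, 0.0793]
orientation: [179.7, -0.2, -83.7]
force: [-5.3, -7.6, 0.8]
opening: 0.0438
gripper_force: 30.0
```

Request:
arm_command(
  steps=[
    {"translation": [-1,0,0],"rotation": [0,0,0],"claw": 38},
    {"translation": [-2,0,0],"rotation": [0,0,0],"claw": 38},
    {"translation": [-2,0,0],"rotation": [0,0,0],"claw": 38},
  ],
)

```text
clock: 6.85
tool_pos: [0.5867, 0.1992, 0.0793]
orientation: [179.7, -0.3, -83.7]
force: [-2.3, -14.1, 0.9]
opening: 0.0441
gripper_force: 30.0
```

Request:
arm_command(
  steps=[
    {"translation": [0,-0.8,0],"rotation": [0,0,0],"claw": 38},
    {"translation": [0,-1.6,0],"rotation": [0,0,0],"claw": 38},
    {"translation": [0,-2.4,0],"rotation": [0,0,0],"claw": 38},
    {"translation": [0,-2.4,0],"rotation": [0,0,0],"claw": 38},
  ],
)

```text
clock: 7.25
tool_pos: [0.5867, 0.1992, 0.0793]
orientation: [179.5, -0.3, -83.7]
force: [-13.7, -11.1, 9.0]
opening: 0.0436
gripper_force: 30.0
```

Request:
arm_command(
  steps=[
    {"translation": [0,0,0],"rotation": [0,0,0],"claw": 60},
    {"translation": [0,0,0],"rotation": [0,0,0],"claw": 75},
    {"translation": [1,1,0],"rotation": [0,0,0],"claw": 75},
    {"translation": [1,1,-40],"rotation": [0,0,0],"claw": 75},
    {"translation": [1,1,-80],"rotation": [0,0,0],"claw": 75},
  ],
)

```text
clock: 7.75
tool_pos: [0.5901, 0.2025, 0.1605]
orientation: [179.9, -0.1, -83.6]
force: [-0.3, 1.2, 0.4]
opening: 0.0737
gripper_force: 0.0
```

Request:
arm_command(
  steps=[
    {"translation": [13,0,-48],"rotation": [0,0,0],"claw": 60},
    {"translation": [26,0,-96],"rotation": [0,0,0],"claw": 30},
    {"translation": [40,0,-140],"rotation": [0,0,0],"claw": 30},
    {"translation": [40,0,-140],"rotation": [0,0,0],"claw": 30},
    {"translation": [40,0,-140],"rotation": [0,0,0],"claw": 30},
  ],
)

```text
clock: 8.25
tool_pos: [0.5953, 0.163, 0.3021]
orientation: [-179.8, 0.1, -83.6]
force: [-0.9, -0.7, -0.9]
opening: 0.0406
gripper_force: 0.0
```

```bash
python3 -c "
from h import *
im,d,kw=snap('wrist','w2');save(im,'w2')
o=ctrl.get_obs();print(o['clock'],o['tool_pos'],o['orientation'],o['opening'])"
```

```text
8.3 [0.59455381 0.16293933 0.30031483] [-1.79949022e+02  5.28160407e-02 -8.36345159e+01] 0.036528706589755974
```

View pics/w2.png

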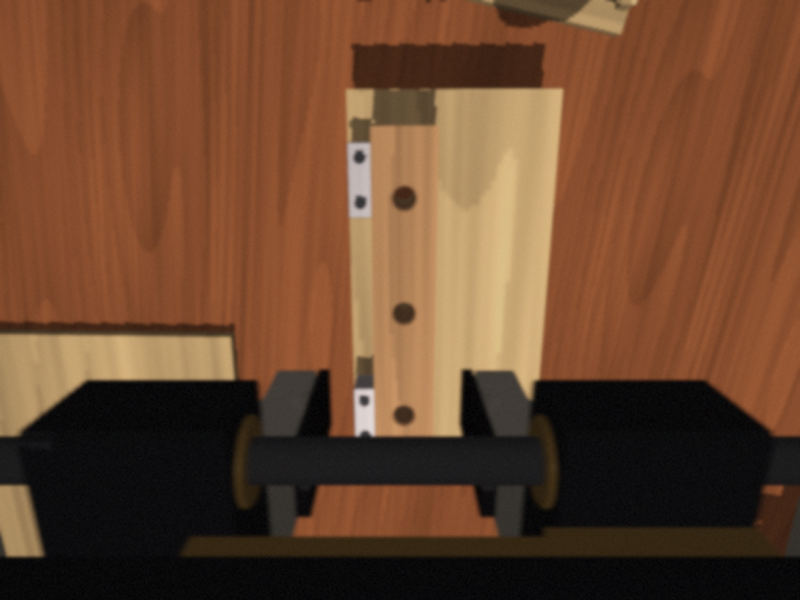

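Run:
```python
from h import *
D=np.load('pics/w2.npz');kw=(D['K'],D['W']);s=.64
f=onz(kw,np.array([[404,198],[404,313],[404,414]])*s,.1);F=fit([[0,-.08],[0,0],[0,.08]],f);print(f,F)
a=np.radians(6.48);M=np.array([[np.cos(a),-np.sin(a)],[np.sin(a),np.cos(a)]])
print('in jig',M.T@(F[0]-[.5513,.1948]))
print(mv([.53,-.09,.33],[180,0,-90]))
```

```text
[[0.59435739 0.11898182 0.1       ]
 [0.58521039 0.19824694 0.1       ]
 [0.57612934 0.27694052 0.1       ]] (array([0.58523237, 0.19805642]), np.float64(6.58267607475678), array([0.00040063, 0.00019178, 0.00059241]))
in jig [ 0.03408309 -0.00059387]
(array([244.2,  92.2, -30. ]), array([-0.01 ,  0.011,  1.273]))
```

Request:
arm_command(
  steps=[
    {"translation": [40,15,-10],"rotation": [0,0,0],"claw": 40},
    {"translation": [80,30,-20],"rotation": [0,0,0],"claw": 40},
    {"translation": [120,45,-30],"rotation": [0,0,0],"claw": 40},
    {"translation": [160,60,-30],"rotation": [0,0,0],"claw": 40},
    {"translation": [200,75,-30],"rotation": [0,0,0.6],"claw": 40},
  ],
)

```text
clock: 8.8
tool_pos: [0.5414, -0.0454, 0.3291]
orientation: [179.9, -0.0, -86.6]
force: [0.9, 0.1, 0.1]
opening: 0.0399
gripper_force: 0.0
```

Request:
arm_command(
  steps=[
    {"translation": [44,17,0],"rotation": [0,0,0.67],"claw": 40},
    {"translation": [44,17,0],"rotation": [0,0,0.67],"claw": 40},
    {"translation": [44,17,0],"rotation": [0,0,0.67],"claw": 40},
  ],
)

```text
clock: 9.1
tool_pos: [0.5273, -0.09, 0.3291]
orientation: [179.9, -0.0, -90.1]
force: [0.7, 0.5, -0.1]
opening: 0.0399
gripper_force: 0.0
```

```bash
python3 -c "
from h import *
im,d,kw=snap('wrist','w3');save(im,'w3')
o=ctrl.get_obs();print(o['clock'],o['tool_pos'],o['orientation'],o['opening'])"
```

```text
9.15 [ 0.52765076 -0.08922162  0.32916652] [ 1.79907730e+02 -2.29584981e-03 -8.99802879e+01] 0.03997884047756602
```

View pics/w3.png

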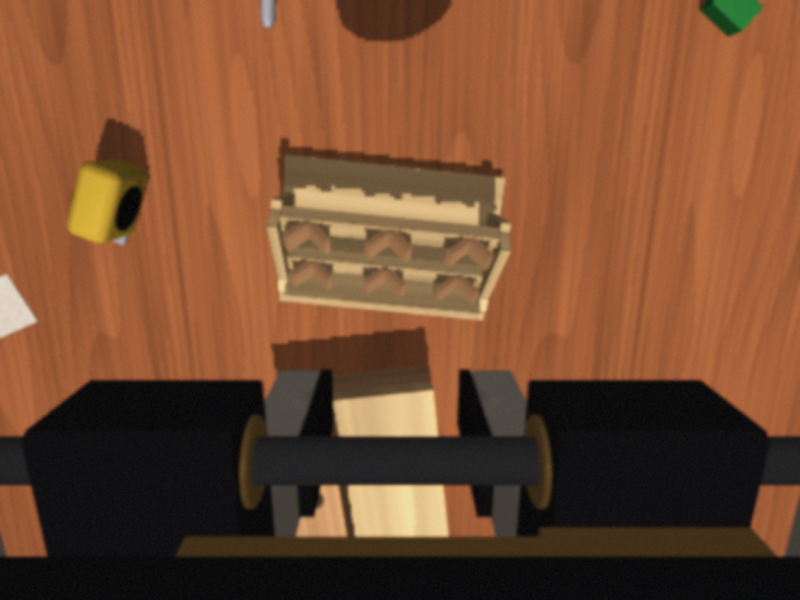

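Run:
```python
from h import *
D=np.load('pics/w3.npz');kw=(D['K'],D['W']);s=.64;d=D['d']
save(D['im'],'w3c',(165,90,335,215))
def P(u,v):
    u*=s;v*=s;z=d[int(round(v)),int(round(u))];return kw[1][:3,:3]@(z*(np.linalg.inv(kw[0])@[u,v,1]))+kw[1][:3,3]
for uv in [(380,175),(330,165),(470,185),(287,157),(500,180),(282,297),(482,315),(390,303),(330,298)]: print(uv,P(*uv).round(4))
c=onz(kw,np.array([[286,155],[503,178]])*s,.012);print(c,fit([[.095,-.065],[-.095,-.065]],c))
```

```text
(380, 175) [ 0.539  -0.1424  0.0128]
(330, 165) [ 0.5816 -0.1509  0.0135]
(470, 185) [ 0.4614 -0.1339  0.0134]
(287, 157) [ 0.618  -0.1575  0.0131]
(500, 180) [ 0.4356 -0.138   0.0126]
(282, 297) [ 0.6298 -0.0339  0.0138]
(482, 315) [ 0.4456 -0.0156  0.0122]
(390, 303) [ 0.5307 -0.0365  0.0426]
(330, 298) [ 0.5823 -0.0412  0.0429]
[[ 0.61890967 -0.15911847  0.012     ]
 [ 0.43302024 -0.13964012  0.012     ]] (array([ 0.53273887, -0.08473323]), np.float64(-5.981884479919203), array([0.00154642, 0.00154642]))
```

View pics/w3c.png

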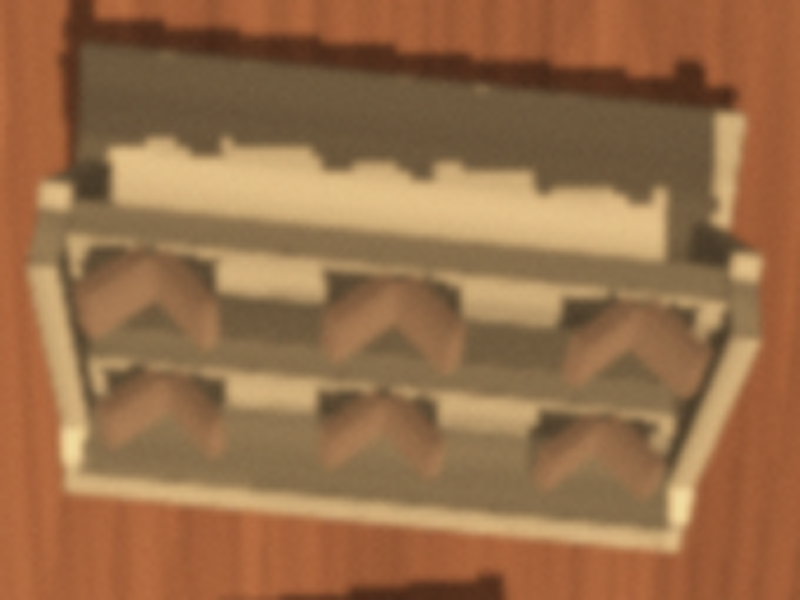

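Run:
```python
from h import *
D=np.load('pics/w3.npz');kw=(D['K'],D['W'])
cr=lambda q:np.c_[165+np.array(q)[:,0]/4.706,90+np.array(q)[:,1]/4.8]
c=onz(kw,cr([[80,45],[745,112],[65,488],[680,550]]),.012)
t,a,r=fit([[.095,-.065],[-.095,-.065],[.095,.065],[-.095,.065]],c);print(t,a,r)
M=R.from_euler('z',a,degrees=True).as_matrix()
for x in(.062,0,-.062):
  Q=[]
  for sdist in(.011,.066):
    n=np.array([0,-.707,-.707])*.0085  # valley below axis
    p=np.array([x,.045-.707*sdist,.034+.707*sdist])+n
    q=proj(kw,M@p+[*t,0])[0];Q.append(((q-[165,90])*[4.706,4.8]).round(0).tolist())
  print(x,Q)
print(mv([.55,-.36,.33],[180,0,-90]))
```

```text
[ 0.53202791 -0.08533028] -5.742796259177973 [0.00066599 0.00021301 0.00092388 0.00021477]
0.062 [[167.0, 411.0], [153.0, 297.0]]
0 [[383.0, 432.0], [394.0, 321.0]]
-0.062 [[596.0, 452.0], [633.0, 345.0]]
(array([270.8, -22.3,  -0.9]), array([ 0.018, -0.   ,  0.004]))
```

Request:
arm_command(
  steps=[
    {"translation": [45,-4,0],"rotation": [0,0,0],"claw": 40},
    {"translation": [90,-8,0],"rotation": [0,0,0],"claw": 40},
    {"translation": [135,-12,0],"rotation": [0,0,0],"claw": 40},
    {"translation": [180,-16,0],"rotation": [0,0,0],"claw": 40},
    {"translation": [225,-18,0],"rotation": [0,0,0],"claw": 40},
  ],
)

```text
clock: 9.65
tool_pos: [0.5471, -0.3146, 0.3291]
orientation: [179.9, 0.0, -89.8]
force: [1.4, -0.2, -0.1]
opening: 0.0396
gripper_force: 0.0
```

Request:
arm_command(
  steps=[
    {"translation": [10,0,0],"rotation": [0,0,0],"claw": 40},
    {"translation": [10,0,0],"rotation": [0,0,0],"claw": 40},
    {"translation": [10,0,0],"rotation": [0,0,0],"claw": 40},
  ],
)

```text
clock: 9.95
tool_pos: [0.5465, -0.3231, 0.3294]
orientation: [179.9, 0.0, -89.9]
force: [-0.5, 0.1, 0.4]
opening: 0.0399
gripper_force: 0.0
```

```bash
python3 -c "
from h import *
im,d,kw=snap('wrist','w4');save(im,'w4')
o=ctrl.get_obs();print(o['clock'],o['tool_pos'],o['orientation'],o['opening'])"
```

```text
10.0 [ 0.54644794 -0.32284679  0.32989464] [ 1.79970115e+02  2.22836905e-02 -8.98725496e+01] 0.03991030523990893
```

View pics/w4.png

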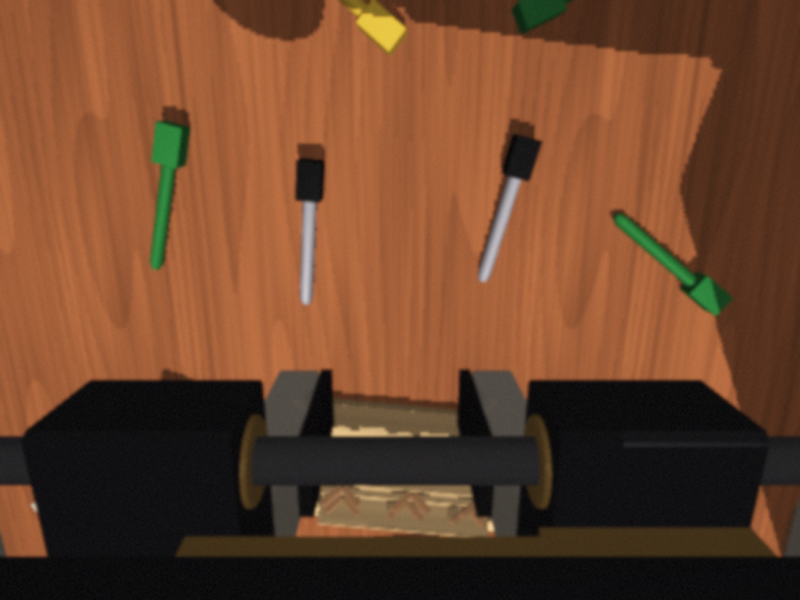

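```bash
cat > pin.py <<'E'
from h import *
def pin(kw,head,tip,ztop=.022,ztip=.006):
    h=onz(kw,[head],ztop)[0];t=onz(kw,[tip],ztip)[0]
    d=h-t;L=np.linalg.norm(d[:2]);a=np.degrees(np.arctan2(d[1],d[0]))
    return h,t,L,a
E
python3 - <<'E'
from pin import *
D=np.load('pics/w4.npz');kw=(D['K'],D['W']);s=.64
for n,h,t in(('A',(310,179),(306,301)),('B',(522.5,157.5),(484,279))):
    r=pin(kw,np.array(h)*s,np.array(t)*s);print(n,r)
    print(mv([r[0][0],r[0][1],.06],[180,0,r[3]]))
E
```

```text
A (array([ 0.61742033, -0.37248759,  0.022     ]), array([ 0.62859381, -0.26031419,  0.006     ]), np.float64(0.11272852030979362), np.float64(-95.68841299719386))
(array([ 49.9, -71. , 269.8]), array([0.006, 0.004, 1.163]))
B (array([ 0.43909416, -0.39013588,  0.022     ]), array([ 0.463422 , -0.2815372,  0.006    ]), np.float64(0.11129023998162434), np.float64(-102.62670764289474))
(array([ 67.2, 107.4, 269.9]), array([0.006, 0.004, 2.551]))
```

Request:
arm_command(
  steps=[
    {"translation": [12,-18,30],"rotation": [0,0,0.3],"claw": 45},
    {"translation": [25,-36,70],"rotation": [0,0,0.6],"claw": 45},
    {"translation": [38,-54,110],"rotation": [0,0,0.9],"claw": 45},
    {"translation": [49.9,-71,150],"rotation": [0,0,1.163],"claw": 45},
    {"translation": [49.9,-71,195],"rotation": [0,0,1.163],"claw": 45},
  ],
)

```text
clock: 10.5
tool_pos: [0.6195, -0.3736, 0.1343]
orientation: [-179.9, -0.1, -95.7]
force: [0.3, 0.6, -0.5]
opening: 0.0451
gripper_force: 0.0
```

Request:
arm_command(
  steps=[
    {"translation": [0,0,40],"rotation": [0,0,0],"claw": 45},
    {"translation": [0,0,75],"rotation": [0,0,0],"claw": 45},
    {"translation": [0,0,90],"rotation": [0,0,0],"claw": 45},
    {"translation": [0,0,90],"rotation": [0,0,0],"claw": 45},
  ],
)

```text
clock: 10.9
tool_pos: [0.6162, -0.3725, 0.0434]
orientation: [179.8, 0.0, -95.7]
force: [0.4, 1.1, 0.1]
opening: 0.0452
gripper_force: 0.0
```

```bash
python3 -c "
from h import *
o=ctrl.get_obs();print(o['clock'],o['tool_pos'],o['orientation']);print(mv([.6174,-.3725,.004],[180,0,-95.7]))"
```

```text
10.9 [ 0.61621429 -0.37245361  0.04337335] [ 1.79786823e+02  4.99839227e-02 -9.56961669e+01]
(array([-0. , -1.3, 39.4]), array([0.043, 0.01 , 0.001]))
```

Request:
arm_command(
  steps=[
    {"translation": [0,-0.8,20],"rotation": [0,0,0],"claw": 45},
    {"translation": [0,-0.8,33],"rotation": [0,0,0],"claw": 45},
    {"translation": [0,-0.8,38.5],"rotation": [0,0,0],"claw": 45},
    {"translation": [0,-0.8,38.5],"rotation": [0,0,0],"claw": 12},
    {"translation": [0,-0.8,38.5],"rotation": [0,0,0],"claw": 12},
  ],
)

```text
clock: 11.4
tool_pos: [0.6183, -0.3745, 0.0079]
orientation: [-179.9, -0.0, -95.8]
force: [-0.4, 0.2, 0.5]
opening: 0.0344
gripper_force: 0.0
```

Request:
arm_command(
  steps=[
    {"translation": [0,0,0],"rotation": [0,0,0],"claw": 12},
    {"translation": [0,0,0],"rotation": [0,0,0],"claw": 12},
    {"translation": [0,0,0],"rotation": [0,0,0],"claw": 12},
  ],
)

```text
clock: 11.7
tool_pos: [0.6182, -0.3746, 0.0078]
orientation: [-179.9, -0.0, -95.8]
force: [-0.5, 0.7, 2.8]
opening: 0.0217
gripper_force: 30.0
```

Request:
arm_command(
  steps=[
    {"translation": [0,0,-10],"rotation": [0,0,0],"claw": 12},
    {"translation": [0,0,-40],"rotation": [0,0,0],"claw": 12},
    {"translation": [0,0,-80],"rotation": [0,0,0],"claw": 12},
    {"translation": [0,0,-120],"rotation": [0,0,0],"claw": 12},
    {"translation": [0,0,-160],"rotation": [0,0,0],"claw": 12},
  ],
)

```text
clock: 12.2
tool_pos: [0.6173, -0.3742, 0.1689]
orientation: [180.0, 0.0, -95.8]
force: [0.7, -1.6, -1.2]
opening: 0.0218
gripper_force: 30.0
```

```bash
cat > place.py <<'E'
from h import *
t0=np.array([.5320,-.0853,0]);Mr=R.from_euler('z',-5.74,degrees=True)
c=np.sqrt(.5)
def seat(i,along=0,perp=0):   # shoulder world pos for seat i
    p=np.array([(-.062,0,.062)[i],-.023,.102])+along*np.array([0,-c,c])+perp*np.array([0,c,c]);return Mr.apply(p)+t0
def rot(x,z):
    x=np.array(x)/np.linalg.norm(x);y=np.cross(z,x);return R.from_matrix(np.c_[x,y,np.cross(x,y)])
def perp_pose(i,s,droop,along=.003,perp=.003,dz=0):  # tool perpendicular to pin
    A=Mr*rot([0,-c,c],[0,-c,-c]);d=np.radians(droop)
    A=A*R.from_rotvec([0,-d,0])
    # pin dir in tool (cos,0,-sin): check
    u=Mr.inv().apply(A.apply([np.cos(d),0,-np.sin(d)]))
    p=seat(i,along,perp)+[0,0,dz]-A.apply(s);return p,A.as_euler('xyz',degrees=True),u
E
python3 - <<'E'
from place import *
p,e,u=perp_pose(2,[-.019,0,-.003],3.5,dz=.08);print(p,e,u);print(mv(p,e))
p,e,u=perp_pose(2,[-.019,0,-.003],3.5);print(p)
E
```

```text
[ 0.58976676 -0.13052227  0.19658555] [-180.    -41.5   -95.74] [-2.12949538e-16 -7.07106781e-01  7.07106781e-01]
(array([-239.6,   51.9,  -27.6]), array([ 6.000e-03,  8.301e+00, -8.000e-03]))
[ 0.58976676 -0.13052227  0.11658555]
```

Request:
arm_command(
  steps=[
    {"translation": [-45,10,-30],"rotation": [0,0,0],"claw": 12},
    {"translation": [-90,20,-40],"rotation": [0,0,0],"claw": 12},
    {"translation": [-135,30,-40],"rotation": [0,1,0],"claw": 12},
    {"translation": [-180,40,-40],"rotation": [0,2.5,0],"claw": 12},
    {"translation": [-220,49,-40],"rotation": [0,4,0],"claw": 12},
  ],
)

```text
clock: 12.7
tool_pos: [0.5913, -0.1492, 0.2091]
orientation: [-179.7, -20.2, -95.9]
force: [2.3, -0.5, -0.6]
opening: 0.0215
gripper_force: 30.0
```

Run:
```python
from place import *
p,e,u=perp_pose(2,[-.019,0,-.003],3.5,dz=.08)
o=ctrl.get_obs();print(o['clock'],o['tool_pos'],o['orientation'],o['joint_pos'].round(1),o['opening']);print(mv(p,e,o))
```

```text
12.7 [ 0.59134607 -0.14921475  0.20912231] [-179.6507345   -20.21794197  -95.91661361] [ 15.4  15.3 -20.5  21.3 -63.1 -32.5] 0.02146075770278915
(array([-21.6,   3.5,   5.4]), array([-0.051,  4.256, -0.043]))
```

Request:
arm_command(
  steps=[
    {"translation": [-8,1,2],"rotation": [0,1.4,0],"claw": 12},
    {"translation": [-16,2,4],"rotation": [0,2.8,0],"claw": 12},
    {"translation": [-21.6,3,5.4],"rotation": [-0.05,4.2,-0.04],"claw": 12},
    {"translation": [-21.6,3.5,5.4],"rotation": [-0.05,4.25,-0.04],"claw": 12},
    {"translation": [-21.6,3.5,5.4],"rotation": [-0.05,4.25,-0.04],"claw": 12},
  ],
)

```text
clock: 13.2
tool_pos: [0.5894, -0.131, 0.1939]
orientation: [179.5, -41.2, -95.3]
force: [0.0, 0.2, -0.0]
opening: 0.0216
gripper_force: 30.0
```

Run:
```python
from place import *
im,d,kw=snap('scene','s1')
o=ctrl.get_obs();print(o['clock'],o['tool_pos'],o['orientation'],o['opening'])
p,e,u=perp_pose(2,[-.019,0,-.003],3.5,dz=.08);print(mv(p,e,o))
A=R.from_euler('xyz',o['orientation'],degrees=True);d=np.radians(3.5);u=A.apply([np.cos(d),0,-np.sin(d)]);sh=o['tool_pos']+A.apply([-.019,0,-.003])
q=proj(kw,[sh-.096*u,sh,sh+.034*u]);print(q)
x,y=q[0].astype(int);b=(x-40,y-38,x+40,y+22);print(b)
save(im,'s1',b)
im,_,kw=snap('wrist','w5');save(im,'w5',None,(400,300))
a=cv2.imread('pics/s1.png');
print(proj(cam('scene'),[seat(2)-.096*Mr.apply([0,-c,c]),seat(2)]))
```

```text
13.25 [ 0.58957113 -0.13156889  0.1945371 ] [179.57948098 -41.16774956 -95.46136304] 0.021876713653263644
(array([ 0.6, -0.1, -2.2]), array([0.047, 0.066, 0.042]))
[[263.40125255 193.91555152]
 [246.25758065 189.84916109]
 [239.62277472 188.2754194 ]]
(np.int64(223), np.int64(155), np.int64(303), np.int64(215))
[[263.54965622 209.13342148]
 [247.31340365 206.03976612]]
```

View pics/s1.png

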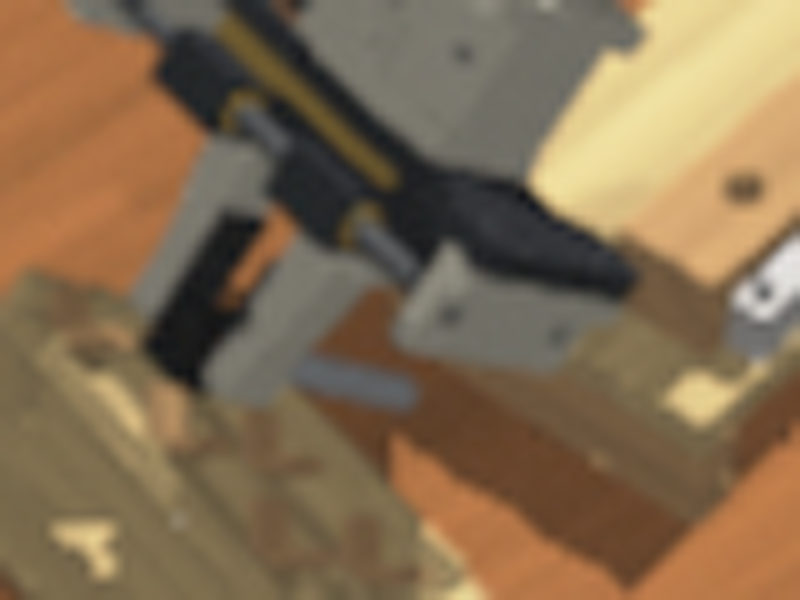

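Run:
```python
from place import *
for dz in(.04,.0,-.004):
  p,e,u=perp_pose(2,[-.019,0,-.003],3.5,dz=dz);print(mv(p,e))
```

```text
(array([-26.4,  -0.1,  28. ]), array([0.045, 0.074, 0.026]))
(array([-52.7,  -0.3,  58.1]), array([0.045, 0.074, 0.026]))
(array([-55.3,  -0.3,  61.1]), array([0.045, 0.074, 0.026]))
```

Request:
arm_command(
  steps=[
    {"translation": [-13,0,14],"rotation": [0.04,0.07,0.03],"claw": 12},
    {"translation": [-26,0,28],"rotation": [0.04,0.07,0.03],"claw": 12},
    {"translation": [-38,0,41.5],"rotation": [0.04,0.07,0.03],"claw": 12},
    {"translation": [-48,0,52.5],"rotation": [0.04,0.07,0.03],"claw": 12},
    {"translation": [-50.5,0,55.5],"rotation": [0.04,0.07,0.03],"claw": 12},
  ],
)

```text
clock: 13.8
tool_pos: [0.5887, -0.1314, 0.1188]
orientation: [179.9, -41.6, -95.7]
force: [-0.7, -4.9, 3.2]
opening: 0.0218
gripper_force: 30.0
```

Request:
arm_command(
  steps=[
    {"translation": [-1,0,1.1],"rotation": [0,0,0],"claw": 12},
    {"translation": [-2,0,2.2],"rotation": [0,0,0],"claw": 12},
    {"translation": [-2,0,2.2],"rotation": [0,0,0],"claw": 12},
  ],
)

```text
clock: 14.1
tool_pos: [0.589, -0.1316, 0.1185]
orientation: [180.0, -41.7, -95.8]
force: [-2.0, -4.6, 7.5]
opening: 0.0219
gripper_force: 30.0
```

Run:
```python
from place import *
o=ctrl.get_obs();print(o['tool_pos'],o['force'])
for dz in(.0,-.004):
  p,e,u=perp_pose(2,[-.019,0,-.003],3.5,dz=dz);print(mv(p,e,o))
```

```text
[ 0.58900434 -0.13163416  0.11847004] [-1.96182175 -4.60078401  7.54949124]
(array([-2.1, -0.6,  0.6]), array([ 0.013, -0.047, -0.006]))
(array([-4.8, -0.6,  3.6]), array([ 0.013, -0.047, -0.006]))
```

Request:
arm_command(
  steps=[
    {"translation": [1,0,-1],"rotation": [0,0,0],"claw": 12},
    {"translation": [1,0,-1],"rotation": [0,0,0],"claw": 36},
    {"translation": [1,0,-1],"rotation": [0,0,0],"claw": 36},
    {"translation": [1,0,-1],"rotation": [0,0,0],"claw": 36},
    {"translation": [1,0,-1],"rotation": [0,0,0],"claw": 36},
  ],
)

```text
clock: 14.6
tool_pos: [0.5895, -0.1301, 0.1177]
orientation: [179.9, -41.6, -95.7]
force: [-0.5, 0.6, -0.1]
opening: 0.0357
gripper_force: 0.0
```

Request:
arm_command(
  steps=[
    {"translation": [0,0,-20],"rotation": [0,0,0],"claw": 36},
    {"translation": [0,0,-60],"rotation": [0,0,0],"claw": 36},
    {"translation": [0,0,-100],"rotation": [0,0,0],"claw": 36},
    {"translation": [0,0,-130],"rotation": [0,-1,0],"claw": 36},
    {"translation": [0,0,-150],"rotation": [0,-2.5,0],"claw": 36},
  ],
)

```text
clock: 15.1
tool_pos: [0.6001, -0.0283, 0.2302]
orientation: [179.9, -28.9, -95.4]
force: [-0.4, -2.0, 0.4]
opening: 0.0363
gripper_force: 0.0
```

Request:
arm_command(
  steps=[
    {"translation": [0,0,0],"rotation": [0,-1.5,0],"claw": 40},
    {"translation": [0,0,0],"rotation": [0,-3,0],"claw": 40},
    {"translation": [0,0,0],"rotation": [0,-4.5,0],"claw": 40},
    {"translation": [0,0,0],"rotation": [0,-5.83,0],"claw": 40},
    {"translation": [0,0,0],"rotation": [0,-5.83,0],"claw": 40},
  ],
)

```text
clock: 15.6
tool_pos: [0.5998, -0.0329, 0.2315]
orientation: [-179.9, 0.3, -95.9]
force: [0.3, 0.3, 0.9]
opening: 0.04
gripper_force: 0.0
```

Run:
```python
from place import *
im,d,kw=snap('scene','s2')
o=ctrl.get_obs();print(o['clock'],o['tool_pos'],o['orientation'],o['opening'])
q=proj(kw,[seat(2)-.096*Mr.apply([0,-c,c]),seat(2)]);print(q)
save(im,'s2',(200,170,280,230))
print(mv([.53,-.23,.33],[180,0,-95.7],o))
```

```text
15.65 [ 0.59958656 -0.03281616  0.23088417] [-1.79965720e+02  1.13154535e-01 -9.59124907e+01] 0.040287196846743374
[[263.54965622 209.13342148]
 [247.31340365 206.03976612]]
(array([203.1,  48.8, -99.5]), array([-0.007,  0.023, -0.043]))
```

View pics/s2.png

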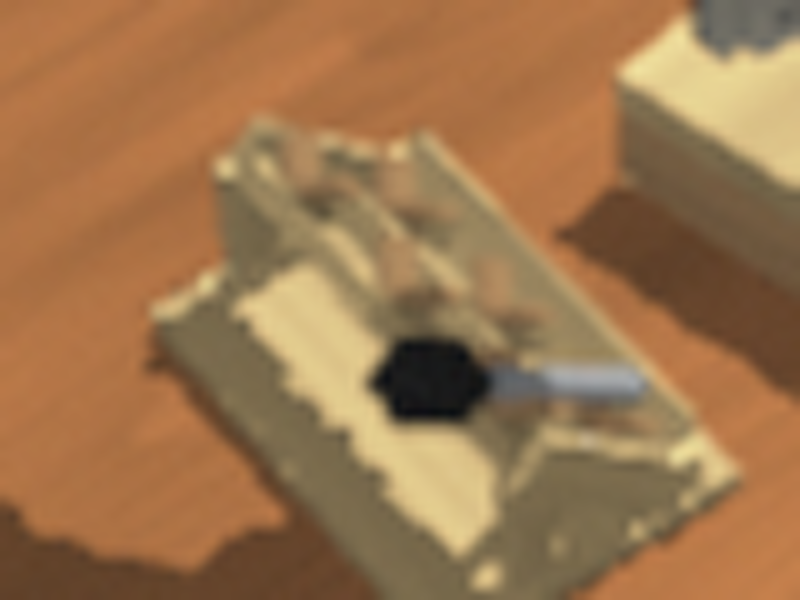

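Request:
arm_command(
  steps=[
    {"translation": [45,15,-30],"rotation": [0,0,0],"claw": 45},
    {"translation": [90,40,-70],"rotation": [0,0,0],"claw": 45},
    {"translation": [135,62,-70],"rotation": [0,0,0],"claw": 45},
    {"translation": [180,80,-70],"rotation": [0,0,0],"claw": 45},
    {"translation": [220,95,-70],"rotation": [0,0,0],"claw": 45},
  ],
)

```text
clock: 16.15
tool_pos: [0.4861, -0.2335, 0.3002]
orientation: [179.9, -0.1, -95.6]
force: [1.1, -0.4, 0.6]
opening: 0.045
gripper_force: 0.0
```

Request:
arm_command(
  steps=[
    {"translation": [40,5,0],"rotation": [0,0,0.7],"claw": 45},
    {"translation": [80,5,0],"rotation": [0,0,1.38],"claw": 45},
    {"translation": [80,5,0],"rotation": [0,0,1.38],"claw": 45},
    {"translation": [80,5,0],"rotation": [0,0,1.38],"claw": 45},
  ],
)

```text
clock: 16.55
tool_pos: [0.4737, -0.3121, 0.2987]
orientation: [179.8, -0.0, -102.7]
force: [-0.1, 0.1, 0.1]
opening: 0.0447
gripper_force: 0.0
```

```bash
python3 -c "
from h import *
im,d,kw=snap('wrist','w6');save(im,'w6')
o=ctrl.get_obs();print(o['clock'],o['tool_pos'],o['orientation'],o['opening'])"
```

```text
16.6 [ 0.47399015 -0.31141378  0.29896241] [ 1.79828840e+02  3.14538325e-03 -1.02596172e+02] 0.04491872014080639
```

View pics/w6.png

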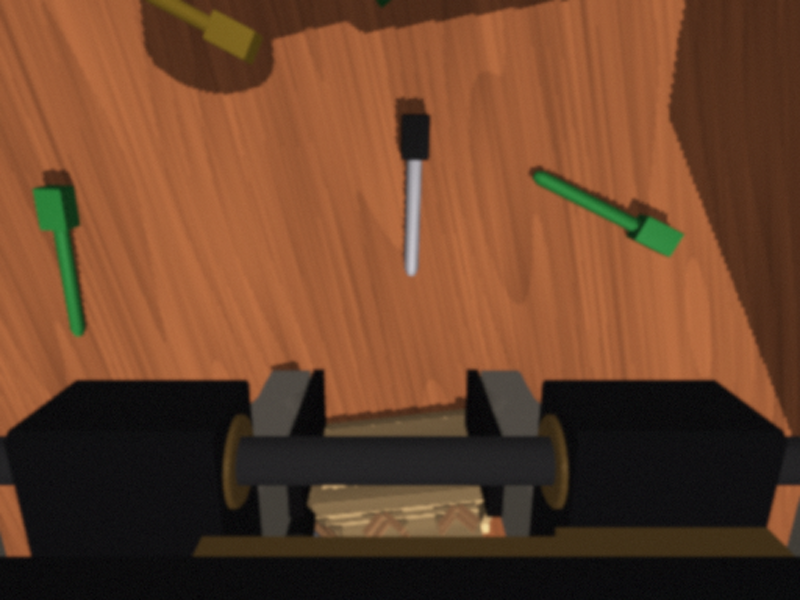

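Run:
```python
from pin import *
D=np.load('pics/w6.npz');kw=(D['K'],D['W']);s=.64
r=pin(kw,np.array([415.5,136])*s,np.array([411.5,275])*s);print(r)
print(mv([r[0][0],r[0][1],.006],[180,0,r[3]]))
```

```text
(array([ 0.43849198, -0.39040596,  0.022     ]), array([ 0.46513399, -0.27942464,  0.006     ]), np.float64(0.11413434854209653), np.float64(-103.49889881698175))
(array([ 84.8,  16.5, 293. ]), array([0.034, 0.   , 0.181]))
```

Request:
arm_command(
  steps=[
    {"translation": [25,5,35],"rotation": [0,0,0.18],"claw": 45},
    {"translation": [50,10,75],"rotation": [0,0,0.18],"claw": 45},
    {"translation": [75,15,115],"rotation": [0,0,0.18],"claw": 45},
    {"translation": [84,16.5,160],"rotation": [0,0,0.18],"claw": 45},
    {"translation": [84,16.5,205],"rotation": [0,0,0.18],"claw": 45},
  ],
)

```text
clock: 17.1
tool_pos: [0.4396, -0.3897, 0.0933]
orientation: [180.0, -0.0, -103.4]
force: [0.5, 0.2, -1.1]
opening: 0.0453
gripper_force: 0.0
```

Request:
arm_command(
  steps=[
    {"translation": [0,0,25],"rotation": [0,0,0],"claw": 45},
    {"translation": [0,0,45],"rotation": [0,0,0],"claw": 45},
    {"translation": [0,0,50],"rotation": [0,0,0],"claw": 45},
    {"translation": [0,0,50],"rotation": [0,0,0],"claw": 45},
  ],
)

```text
clock: 17.5
tool_pos: [0.4397, -0.3889, 0.0442]
orientation: [179.8, 0.0, -103.4]
force: [0.0, -0.4, 0.8]
opening: 0.0449
gripper_force: 0.0
```

```bash
python3 -c "
from h import *
o=ctrl.get_obs();print(o['clock'],o['tool_pos'],o['orientation']);print(mv([.4385,-.3904,.005],[180,0,-103.5]))"
```

```text
17.5 [ 0.4396826  -0.38888012  0.04423849] [ 1.79833817e+02  3.62323626e-02 -1.03392069e+02]
(array([ 1.8,  0.7, 39.2]), array([0.033, 0.007, 0.022]))
```

Request:
arm_command(
  steps=[
    {"translation": [1,0.7,20],"rotation": [0,0,0],"claw": 45},
    {"translation": [1,0.7,33],"rotation": [0,0,0],"claw": 45},
    {"translation": [1,0.7,39],"rotation": [0,0,0],"claw": 45},
    {"translation": [1,0.7,39],"rotation": [0,0,0],"claw": 12},
    {"translation": [1,0.7,39],"rotation": [0,0,0],"claw": 12},
  ],
)

```text
clock: 18.0
tool_pos: [0.4388, -0.3909, 0.0062]
orientation: [180.0, 0.0, -103.5]
force: [-0.6, 0.1, -0.2]
opening: 0.0342
gripper_force: 0.0
```

Request:
arm_command(
  steps=[
    {"translation": [0,0,0],"rotation": [0,0,0],"claw": 12},
    {"translation": [0,0,0],"rotation": [0,0,0],"claw": 12},
    {"translation": [0,0,0],"rotation": [0,0,0],"claw": 12},
  ],
)

```text
clock: 18.3
tool_pos: [0.4388, -0.391, 0.0063]
orientation: [180.0, 0.0, -103.5]
force: [0.9, -0.1, 2.5]
opening: 0.0219
gripper_force: 30.0
```

Request:
arm_command(
  steps=[
    {"translation": [0,0,-10],"rotation": [0,0,0],"claw": 12},
    {"translation": [0,0,-40],"rotation": [0,0,0],"claw": 12},
    {"translation": [0,0,-85],"rotation": [0,0,0],"claw": 12},
    {"translation": [0,0,-130],"rotation": [0,0,0],"claw": 12},
    {"translation": [0,0,-175],"rotation": [0,0,0],"claw": 12},
  ],
)

```text
clock: 18.8
tool_pos: [0.4379, -0.3907, 0.183]
orientation: [179.9, 0.0, -103.5]
force: [1.5, -1.0, -1.7]
opening: 0.022
gripper_force: 30.0
```

Run:
```python
from place import *
p,e,u=perp_pose(0,[-.017,0,-.003],3.5,dz=.08)
o=ctrl.get_obs();print(o['clock'],o['tool_pos'],o['orientation'],o['opening']);print(p,e,mv(p,[180,0,e[2]],o),mv(p,e,o))
```

```text
18.8 [ 0.43794618 -0.39066602  0.18302065] [ 1.79916247e+02  4.43869311e-02 -1.03524399e+02] 0.02201935092505993
[ 0.46653831 -0.11663009  0.19526031] [-180.    -41.5   -95.74] (array([-273.1,   36.3,  -12. ]), array([ 0.016,  0.01 , -1.557])) (array([-273.1,   36.3,  -12. ]), array([ 0.579,  8.297, -1.482]))
```

Request:
arm_command(
  steps=[
    {"translation": [-45,6,-20],"rotation": [0,0,-0.4],"claw": 12},
    {"translation": [-90,12,-35],"rotation": [0,0,-0.8],"claw": 12},
    {"translation": [-135,18,-35],"rotation": [0,0,-1.2],"claw": 12},
    {"translation": [-180,24,-35],"rotation": [0,0,-1.56],"claw": 12},
    {"translation": [-225,30,-35],"rotation": [0,0,-1.56],"claw": 12},
  ],
)

```text
clock: 19.3
tool_pos: [0.4615, -0.1635, 0.2167]
orientation: [180.0, 0.1, -95.7]
force: [0.5, 0.3, -1.6]
opening: 0.0215
gripper_force: 30.0
```

Request:
arm_command(
  steps=[
    {"translation": [-25,3,0],"rotation": [0,1.6,0],"claw": 12},
    {"translation": [-45,6,10],"rotation": [0,3.2,0],"claw": 12},
    {"translation": [-45,6,15],"rotation": [0,4.8,0],"claw": 12},
    {"translation": [-45,6,20],"rotation": [0,6.4,0],"claw": 12},
    {"translation": [-45,6,20],"rotation": [0,8,0],"claw": 12},
  ],
)

```text
clock: 19.8
tool_pos: [0.4607, -0.1191, 0.197]
orientation: [-179.9, -40.2, -95.7]
force: [0.5, -0.8, -2.1]
opening: 0.0219
gripper_force: 30.0
```

Run:
```python
from place import *
p,e,u=perp_pose(0,[-.0175,0,-.0045],3.5,dz=.08)
o=ctrl.get_obs();print(o['clock'],o['tool_pos'],o['orientation'],o['opening'],o['joint_pos'].round(1));print(p,e,mv(p,e,o))
```

```text
19.8 [ 0.46074268 -0.11908207  0.19697028] [-179.85259867  -40.23082176  -95.68007715] 0.021866036843999657 [ 33.2  10.4 -42.2  32.7 -68.9 -59.6]
[ 0.46640145 -0.11799163  0.19446819] [-180.    -41.5   -95.74] (array([-2.9, -5.5,  0.9]), array([-0.037,  0.254,  0.009]))
```

Request:
arm_command(
  steps=[
    {"translation": [-3,-5.5,1],"rotation": [0,0.25,0],"claw": 12},
    {"translation": [-3,-5.5,1],"rotation": [0,0.25,0],"claw": 12},
    {"translation": [-16,-5.5,16],"rotation": [0,0.25,0],"claw": 12},
    {"translation": [-30,-5.5,31],"rotation": [0,0.25,0],"claw": 12},
    {"translation": [-30,-5.5,31],"rotation": [0,0.25,0],"claw": 12},
  ],
)

```text
clock: 20.3
tool_pos: [0.4653, -0.1183, 0.1521]
orientation: [179.8, -41.1, -95.7]
force: [0.2, -0.9, -1.0]
opening: 0.0217
gripper_force: 30.0
```

Run:
```python
from place import *
o=ctrl.get_obs();print(o['clock'],o['tool_pos'],o['orientation'],o['force'])
for dz in(.01,0,-.004):
  p,e,u=perp_pose(0,[-.0175,0,-.0045],3.5,dz=dz);print(p,e,mv(p,e,o))
```

```text
20.3 [ 0.46525398 -0.11831934  0.15210607] [179.79955685 -41.11100734 -95.73677012] [ 0.22283342 -0.87090287 -1.0326455 ]
[ 0.46640145 -0.11799163  0.12446819] [-180.    -41.5   -95.74] (array([-18.5,  -1.2,  20.5]), array([0.04 , 0.078, 0.001]))
[ 0.46640145 -0.11799163  0.11446819] [-180.    -41.5   -95.74] (array([-25.1,  -1.2,  28.1]), array([0.04 , 0.078, 0.001]))
[ 0.46640145 -0.11799163  0.11046819] [-180.    -41.5   -95.74] (array([-27.7,  -1.2,  31.1]), array([0.04 , 0.078, 0.001]))
```

Request:
arm_command(
  steps=[
    {"translation": [-10,-0.6,11],"rotation": [0,0.07,0],"claw": 12},
    {"translation": [-17,-1.2,19],"rotation": [0,0.07,0],"claw": 12},
    {"translation": [-21,-1.2,23.5],"rotation": [0,0.07,0],"claw": 12},
    {"translation": [-23.5,-1.2,26],"rotation": [0,0.07,0],"claw": 12},
    {"translation": [-23.5,-1.2,26],"rotation": [0,0.07,0],"claw": 12},
  ],
)

```text
clock: 20.8
tool_pos: [0.4674, -0.1169, 0.1176]
orientation: [179.9, -41.6, -95.6]
force: [0.2, -1.0, -1.6]
opening: 0.0216
gripper_force: 30.0
```

Request:
arm_command(
  steps=[
    {"translation": [-0.8,0,0.8],"rotation": [0,0,0],"claw": 12},
    {"translation": [-1.4,0,1.4],"rotation": [0,0,0],"claw": 12},
    {"translation": [-1.4,0,1.4],"rotation": [0,0,0],"claw": 12},
  ],
)

```text
clock: 21.1
tool_pos: [0.4674, -0.1171, 0.1166]
orientation: [179.9, -41.6, -95.7]
force: [0.1, -3.6, 4.9]
opening: 0.0217
gripper_force: 30.0
```

Request:
arm_command(
  steps=[
    {"translation": [0.5,0,-0.5],"rotation": [0,0,0],"claw": 12},
    {"translation": [0.5,0,-0.5],"rotation": [0,0,0],"claw": 36},
    {"translation": [0.5,0,-0.5],"rotation": [0,0,0],"claw": 36},
    {"translation": [0.5,0,-0.5],"rotation": [0,0,0],"claw": 36},
    {"translation": [0.5,0,-0.5],"rotation": [0,0,0],"claw": 36},
  ],
)

```text
clock: 21.6
tool_pos: [0.4675, -0.1166, 0.1164]
orientation: [179.9, -41.5, -95.6]
force: [0.7, -0.1, 0.0]
opening: 0.0357
gripper_force: 0.0
```

Request:
arm_command(
  steps=[
    {"translation": [0,0,-20],"rotation": [0,0,0],"claw": 36},
    {"translation": [0,0,-60],"rotation": [0,0,0],"claw": 36},
    {"translation": [0,0,-100],"rotation": [0,0,0],"claw": 36},
    {"translation": [0,0,-130],"rotation": [0,-1,0],"claw": 36},
    {"translation": [0,0,-150],"rotation": [0,-2.5,0],"claw": 36},
  ],
)

```text
clock: 22.1
tool_pos: [0.4784, -0.0151, 0.2293]
orientation: [179.9, -28.9, -95.4]
force: [1.4, -1.1, -0.5]
opening: 0.036
gripper_force: 0.0
```

Request:
arm_command(
  steps=[
    {"translation": [0,0,0],"rotation": [0,-1.5,0],"claw": 40},
    {"translation": [0,0,0],"rotation": [0,-3,0],"claw": 40},
    {"translation": [0,0,0],"rotation": [0,-4.5,0],"claw": 40},
    {"translation": [0,0,0],"rotation": [0,-5.83,0],"claw": 40},
    {"translation": [0,0,0],"rotation": [0,-5.83,0],"claw": 40},
  ],
)

```text
clock: 22.6
tool_pos: [0.4778, -0.019, 0.23]
orientation: [-179.9, 0.4, -95.9]
force: [-0.2, 0.6, 0.4]
opening: 0.0401
gripper_force: 0.0
```

Run:
```python
from place import *
o=ctrl.get_obs();print(o['clock'],o['tool_pos'],o['orientation'])
print(mv([.53,-.13,.33],[180,0,-95.74]))
```

```text
22.6 [ 0.47776811 -0.0190178   0.23004381] [-179.90633585    0.4044107   -95.9399135 ]
(array([ 104.3,  -63.6, -100.6]), array([-0.019,  0.081, -0.04 ]))
```

Request:
arm_command(
  steps=[
    {"translation": [25,-15,-35],"rotation": [0,0.08,-0.04],"claw": 36},
    {"translation": [55,-30,-65],"rotation": [0,0.08,-0.04],"claw": 36},
    {"translation": [90,-50,-85],"rotation": [0,0.08,-0.04],"claw": 36},
    {"translation": [134,-63,-90],"rotation": [0,0.08,-0.04],"claw": 36},
    {"translation": [134,-63,-90],"rotation": [0,0.08,-0.04],"claw": 36},
  ],
)

```text
clock: 23.1
tool_pos: [0.5277, -0.1613, 0.3184]
orientation: [179.9, -0.4, -95.7]
force: [0.6, -0.2, -0.9]
opening: 0.036
gripper_force: 0.0
```

Run:
```python
from place import *
snap('wrist','w7x');im,d,kw=snap('wrist','w7');o=ctrl.get_obs();print(o['clock'],o['tool_pos'],o['orientation'])
for i in(0,2):
    q=proj(kw,[seat(i,-.096),seat(i),seat(i,.034)]);print(q)
save(im,'w7',(130,60,370,240))
```

```text
23.2 [ 0.52669767 -0.15820886  0.31749192] [179.80915406  -0.36543012 -95.65659079]
[[298.13870752 241.07892549]
 [307.91349492 210.96122746]
 [312.4518027  196.97796848]]
[[209.26295602 241.26978894]
 [200.1578655  211.16648476]
 [195.92954722 197.18679379]]
```

View pics/w7.png

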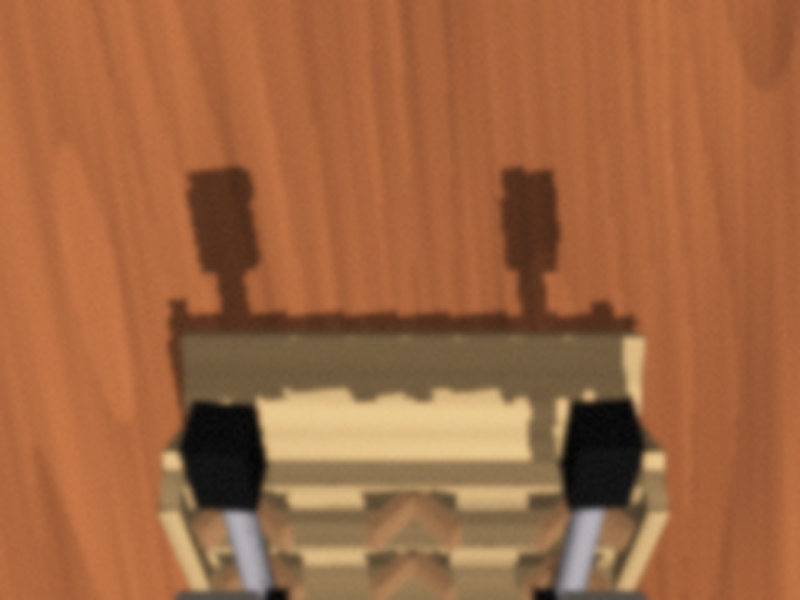

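```bash
cat >> place.py <<'E'
def axial(i,along):
    A=Mr*rot([0,-c,-c],[0,c,-c]);return seat(i,along),A.as_euler('xyz',degrees=True)
E
python3 - <<'E'
from place import *
p,e=axial(2,.09);print(p,e,mv(p,e))
E
```

```text
[ 0.58502392 -0.17770609  0.16563961] [180.    45.   -95.74] (array([ 12.7, -60.5, 151.7]), array([ 4.300e-02, -9.073e+00,  1.000e-03]))
```

Request:
arm_command(
  steps=[
    {"translation": [5,-15,5],"rotation": [0,-1.6,0],"claw": 36},
    {"translation": [15,-30,15],"rotation": [0,-3.2,0],"claw": 36},
    {"translation": [25,-45,30],"rotation": [0,-4.8,0],"claw": 36},
    {"translation": [25,-60,50],"rotation": [0,-6.4,0],"claw": 36},
    {"translation": [25,-60,80],"rotation": [0,-8,0],"claw": 36},
  ],
)

```text
clock: 23.7
tool_pos: [0.5864, -0.1879, 0.2393]
orientation: [-179.8, 39.9, -95.3]
force: [1.0, 0.0, -0.6]
opening: 0.0361
gripper_force: 0.0
```

Run:
```python
from place import *
o=ctrl.get_obs();print(o['tool_pos'],o['orientation'],o['joint_pos'].round(1))
p,e=axial(2,.09);print(p,e,mv(p,e,o))
```

```text
[ 0.58635369 -0.18791774  0.23928486] [-179.83283554   39.89880585  -95.32126907] [-24.9  25.8  13.7 -37.3 -92.7  22.7]
[ 0.58502392 -0.17770609  0.16563961] [180.    45.   -95.74] (array([39.5,  2.5, 62.9]), array([ 0.023, -1.02 ,  0.063]))
```

Request:
arm_command(
  steps=[
    {"translation": [13,1,20],"rotation": [0,-0.5,0.03],"claw": 36},
    {"translation": [26,2,42],"rotation": [0,-1,0.06],"claw": 36},
    {"translation": [39.5,2.5,62],"rotation": [0,-1.02,0.06],"claw": 36},
    {"translation": [39.5,2.5,62],"rotation": [0,-1.02,0.06],"claw": 36},
  ],
)

```text
clock: 24.1
tool_pos: [0.5805, -0.1766, 0.1612]
orientation: [178.9, 45.0, -96.5]
force: [-0.5, 0.9, 0.4]
opening: 0.0356
gripper_force: 0.0
```

Run:
```python
from place import *
im,d,kw=snap('wrist','w8');o=ctrl.get_obs();print(o['clock'],o['tool_pos'],o['orientation'])
for i in(0,2): print(proj(kw,[seat(i),seat(i,.034)]).round(1)/.64)
p,e=axial(2,.005);print(p,e,mv(p,e,o))
save(im,'w8')
```

```text
24.15 [ 0.58146734 -0.17736699  0.16376065] [179.16035313  44.86690393 -96.24002164]
[[640.3125  315.46875]
 [676.09375 340.15625]]
[[382.96875 318.59375]
 [382.1875  344.0625 ]]
[ 0.5910352  -0.11790338  0.10553553] [180.    45.   -95.74] (array([-1.6, -4.3, 83.6]), array([ 0.097, -0.026, -0.071]))
```

View pics/w8.png

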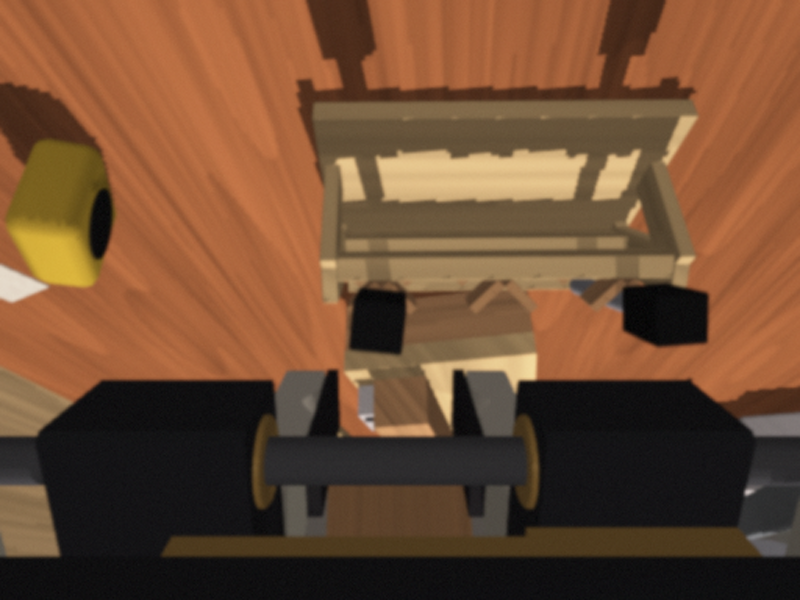

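Request:
arm_command(
  steps=[
    {"translation": [0,-4,10],"rotation": [0.08,0,-0.07],"claw": 36},
    {"translation": [-1,-4,25],"rotation": [0.08,0,-0.07],"claw": 36},
    {"translation": [-1.5,-4,40],"rotation": [0.08,0,-0.07],"claw": 36},
    {"translation": [-1.5,-4,40],"rotation": [0.08,0,-0.07],"claw": 36},
    {"translation": [-1.5,-4,40],"rotation": [0.08,0,-0.07],"claw": 36},
  ],
)

```text
clock: 24.65
tool_pos: [0.5891, -0.1498, 0.1384]
orientation: [-179.6, 44.8, -95.5]
force: [-0.2, -0.1, -0.0]
opening: 0.0358
gripper_force: 0.0
```

Run:
```python
from place import *
o=ctrl.get_obs();print(o['clock'],o['tool_pos'],o['orientation'])
p,e=axial(2,.005);print(mv(p,e,o))
```

```text
24.65 [ 0.58912238 -0.14981469  0.13844787] [-179.64343081   44.78649088  -95.45611291]
(array([ 0.5,  1.4, 45.9]), array([-0.031, -0.043,  0.04 ]))
```

Request:
arm_command(
  steps=[
    {"translation": [0.5,1.2,15],"rotation": [-0.03,-0.04,0.04],"claw": 36},
    {"translation": [0.5,1.2,30],"rotation": [-0.03,-0.04,0.04],"claw": 36},
    {"translation": [0.5,1.2,43],"rotation": [-0.03,-0.04,0.04],"claw": 36},
    {"translation": [0.5,1.2,45],"rotation": [-0.03,-0.04,0.04],"claw": 36},
    {"translation": [0.5,1.2,45],"rotation": [-0.03,-0.04,0.04],"claw": 36},
  ],
)

```text
clock: 25.15
tool_pos: [0.5911, -0.1186, 0.1054]
orientation: [179.9, 45.0, -95.8]
force: [0.8, -1.1, -0.4]
opening: 0.036
gripper_force: 0.0
```

Request:
arm_command(
  steps=[
    {"translation": [0,0,0],"rotation": [0,0,0],"claw": 12},
    {"translation": [0,0,0],"rotation": [0,0,0],"claw": 12},
    {"translation": [0,0,0],"rotation": [0,0,0],"claw": 12},
    {"translation": [0,0,0],"rotation": [0,0,0],"claw": 12},
    {"translation": [0,0,0],"rotation": [0,0,0],"claw": 12},
  ],
)

```text
clock: 25.65
tool_pos: [0.5917, -0.1196, 0.1063]
orientation: [-179.9, 45.0, -95.8]
force: [0.8, -0.5, 1.7]
opening: 0.0218
gripper_force: 29.5
```

Request:
arm_command(
  steps=[
    {"translation": [0,0,-10],"rotation": [0,0,0],"claw": 12},
    {"translation": [0,0,-35],"rotation": [0,0,0],"claw": 12},
    {"translation": [0,0,-65],"rotation": [0,0,0],"claw": 12},
    {"translation": [0,0,-95],"rotation": [0,0,0],"claw": 12},
    {"translation": [0,0,-120],"rotation": [0,0,0],"claw": 12},
  ],
)

```text
clock: 26.15
tool_pos: [0.5822, -0.2052, 0.1923]
orientation: [-180.0, 44.9, -95.8]
force: [1.0, -0.1, -1.0]
opening: 0.0222
gripper_force: 29.5
```

Request:
arm_command(
  steps=[
    {"translation": [-10,0,-10],"rotation": [0,1.6,0],"claw": 12},
    {"translation": [-20,0,-25],"rotation": [0,3.2,0],"claw": 12},
    {"translation": [-40,0,-40],"rotation": [0,4.8,0],"claw": 12},
    {"translation": [-50,0,-50],"rotation": [0,6.4,0],"claw": 12},
    {"translation": [-55,0,-55],"rotation": [0,8,0],"claw": 12},
  ],
)

```text
clock: 26.65
tool_pos: [0.5836, -0.2044, 0.2727]
orientation: [-179.6, 4.6, -95.8]
force: [-0.4, -0.3, -1.5]
opening: 0.0224
gripper_force: 29.5
```

Run:
```python
from place import *
o=ctrl.get_obs();print(o['clock'],o['tool_pos'],o['orientation'],o['opening'])
print(mv([.585,.0,.27],[180,0,-83.5],o))
```

```text
26.65 [ 0.58364657 -0.20442715  0.27270268] [-179.63672229    4.64611345  -95.80194478] 0.022350561628076245
(array([-202.6,   19.4,   19.1]), array([-0.172,  0.918, -2.462]))
```

Request:
arm_command(
  steps=[
    {"translation": [-45,4,-5],"rotation": [-0.1,0.5,-0.5],"claw": 12},
    {"translation": [-90,8,-3],"rotation": [-0.15,0.9,-1],"claw": 12},
    {"translation": [-135,13,3],"rotation": [-0.17,0.92,-1.5],"claw": 12},
    {"translation": [-180,18,8],"rotation": [-0.17,0.92,-2],"claw": 12},
    {"translation": [-220,22,10],"rotation": [-0.17,0.92,-2.46],"claw": 12},
  ],
)

```text
clock: 27.15
tool_pos: [0.5821, 0.0193, 0.2781]
orientation: [179.7, 0.4, -83.4]
force: [0.7, -0.3, -1.6]
opening: 0.0223
gripper_force: 29.5
```

Run:
```python
from place import *
o=ctrl.get_obs();print(o['clock'],o['tool_pos'],o['orientation'],o['opening'])
print(mv([.5852,.198,.28],[180,0,-83.5],o))
```

```text
27.15 [0.58211309 0.01930379 0.27807431] [179.70507262   0.39848031 -83.38258685] 0.022306709843614176
(array([-177.2,  -23.7,   -0.8]), array([0.059, 0.08 , 0.024]))
```

Request:
arm_command(
  steps=[
    {"translation": [-45,-6,-2],"rotation": [0.06,0.08,0.02],"claw": 12},
    {"translation": [-90,-12,-2],"rotation": [0.06,0.08,0.02],"claw": 12},
    {"translation": [-135,-18,-2],"rotation": [0.06,0.08,0.02],"claw": 12},
    {"translation": [-176,-23,-2],"rotation": [0.06,0.08,0.02],"claw": 12},
    {"translation": [-177,-23.7,-2],"rotation": [0.06,0.08,0.02],"claw": 12},
  ],
)

```text
clock: 27.65
tool_pos: [0.5862, 0.1998, 0.2807]
orientation: [-180.0, 0.0, -83.4]
force: [0.2, -1.2, -1.1]
opening: 0.0227
gripper_force: 29.5
```

Request:
arm_command(
  steps=[
    {"translation": [0,0,0],"rotation": [0,0,0],"claw": 12},
    {"translation": [0,0,0],"rotation": [0,0,0],"claw": 12},
  ],
)

```text
clock: 27.85
tool_pos: [0.5864, 0.1952, 0.2811]
orientation: [-180.0, -0.0, -83.6]
force: [0.1, -0.5, -0.8]
opening: 0.0223
gripper_force: 29.5
```

Run:
```python
from place import *
im,d,kw=snap('wrist','w9');o=ctrl.get_obs();print(o['clock'],o['tool_pos'],o['orientation'],o['opening'])
T=R.from_euler('xyz',o['orientation'],degrees=True)
for k in(.005,.101): print(proj(kw,[o['tool_pos']+T.apply([0,0,k])]).round(1)/.64)
save(im,'w9')
```

```text
27.9 [0.58647925 0.19492088 0.2811897 ] [-1.79967691e+02 -9.07014923e-03 -8.36540792e+01] 0.021850622425361885
[[393.28125 389.6875 ]]
[[393.75    306.09375]]
```

View pics/w9.png

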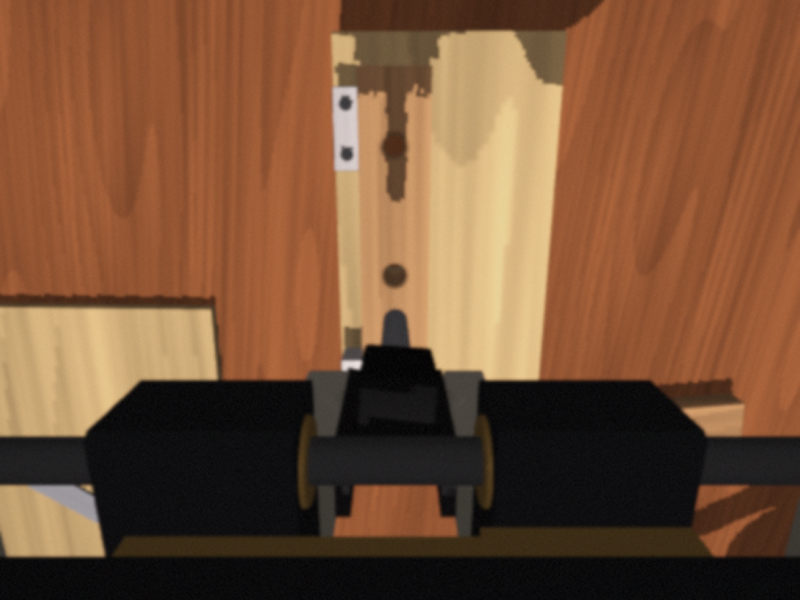

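Run:
```python
from place import *
D=np.load('pics/w9.npz');kw=(D['K'],D['W']);s=.64;d=D['d']
h=onz(kw,np.array([[394,145],[395,275]])*s,.1);print(h)
T=R.from_euler('xyz',[180,0,-83.6],degrees=True);t=np.array([.58645,.1950,.2811])
for v in range(308,346,4):
    u=395;z=d[int(v*s),int(u*s)];p=kw[1][:3,:3]@(z*(np.linalg.inv(kw[0])@[u*s,v*s,1]))+kw[1][:3,3];print(v,p.round(4),(T.inv().apply(p-t)*1000).round(1))
im=D['im'];print(im[int(300*s):int(350*s),int(395*s)].sum(1))
```

```text
[[0.59504487 0.11785322 0.1       ]
 [0.58552592 0.1981708  0.1       ]]
308 [0.5831 0.2199 0.1018] [-25.1   0.5 179.3]
312 [0.5861 0.1932 0.1955] [ 1.8  0.6 85.6]
316 [0.5863 0.1912 0.2076] [ 3.7  0.6 73.5]
320 [0.5863 0.1911 0.2139] [ 3.9  0.6 67.2]
324 [0.5864 0.1898 0.223 ] [ 5.1  0.6 58.1]
328 [0.5865 0.1897 0.2285] [ 5.2  0.6 52.6]
332 [0.5866 0.1883 0.2376] [ 6.7  0.6 43.5]
336 [0.5867 0.1873 0.2449] [ 7.7  0.6 36.2]
340 [0.5868 0.1868 0.2504] [ 8.1  0.6 30.7]
344 [0.5869 0.1859 0.2572] [ 9.1  0.6 23.9]
[430 436 434 426 403 341 239 174 157 158 154 162 163 163 159 164 169 167
 160 165 166 168 169 168 165 168 166 159 139  90  40  28]
```

Run:
```python
from place import *
D=np.load('pics/w9.npz');kw=(D['K'],D['W'])
T=R.from_euler('xyz',[180,0,-83.6],degrees=True);t=np.array([.58645,.1950,.2811])
for tilt in(0,3,5,7):
  for sh in(.0,.005,.01):
    d=np.radians(tilt);a=np.array([-np.sin(d),0,np.cos(d)]);s0=np.array([0,0,sh])+.0*a
    P=[t+T.apply(s0+.096*a+[.0035,0,0]),t+T.apply(s0+.06*a+[0,.006,0]),t+T.apply(s0+.06*a-[0,.006,0]),t+T.apply(s0-.034*a+[.011,0,0])]
    print(tilt,sh,(proj(kw,P)/.64).round(0).tolist())
save(D['im'],'w9c',(215,180,290,236))
```

```text
0 0.0 [[394.0, 302.0], [408.0, 334.0], [380.0, 334.0], [393.0, 417.0]]
0 0.005 [[394.0, 300.0], [407.0, 330.0], [380.0, 330.0], [393.0, 408.0]]
0 0.01 [[394.0, 297.0], [407.0, 326.0], [380.0, 326.0], [393.0, 400.0]]
3 0.0 [[394.0, 312.0], [408.0, 341.0], [380.0, 341.0], [393.0, 411.0]]
3 0.005 [[394.0, 309.0], [407.0, 337.0], [380.0, 337.0], [393.0, 402.0]]
3 0.01 [[394.0, 306.0], [407.0, 333.0], [380.0, 333.0], [393.0, 394.0]]
5 0.0 [[394.0, 319.0], [408.0, 345.0], [380.0, 345.0], [393.0, 407.0]]
5 0.005 [[394.0, 316.0], [407.0, 341.0], [380.0, 341.0], [393.0, 398.0]]
5 0.01 [[394.0, 313.0], [407.0, 337.0], [380.0, 337.0], [393.0, 390.0]]
7 0.0 [[394.0, 325.0], [407.0, 350.0], [380.0, 350.0], [393.0, 402.0]]
7 0.005 [[394.0, 322.0], [407.0, 346.0], [380.0, 346.0], [393.0, 394.0]]
7 0.01 [[394.0, 319.0], [407.0, 342.0], [381.0, 342.0], [393.0, 386.0]]
```

View pics/w9c.png

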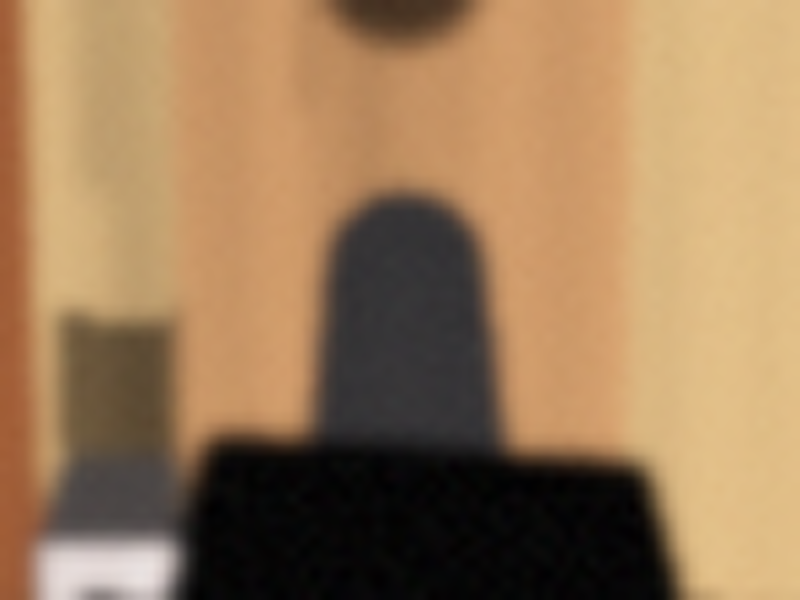

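```bash
cat >> place.py <<'E'
def ins(tilt,s,yaw,tip):  # tool pose with held pin vertical and tip at point; s shoulder in tool (m)
    d=np.radians(tilt);a=np.array([-np.sin(d),0,np.cos(d)])
    A=R.from_euler('xyz',[180,0,yaw],degrees=True)*R.from_rotvec([0,d,0])
    return np.array(tip)-A.apply(np.array(s)+.096*a),A.as_euler('xyz',degrees=True)
E
python3 - <<'E'
from place import *
p,e=ins(6.9,[.005,.0006,.009],-83.5,[.5855,.1982,.118]);print(p,e,mv(p,e))
E
```

```text
[0.58541183 0.20427408 0.22233413] [180.   -6.9 -83.5] (array([-9.4,  0.1, 58.9]), array([-0.005,  1.378, -0.031]))
```

Request:
arm_command(
  steps=[
    {"translation": [-5,0,15],"rotation": [0,1,-0.03],"claw": 12},
    {"translation": [-9.4,0,35],"rotation": [0,1.38,-0.03],"claw": 12},
    {"translation": [-9.4,0,52],"rotation": [0,1.38,-0.03],"claw": 12},
    {"translation": [-9.4,0,58.5],"rotation": [0,1.38,-0.03],"claw": 12},
    {"translation": [-9.4,0,58.5],"rotation": [0,1.38,-0.03],"claw": 12},
  ],
)

```text
clock: 28.4
tool_pos: [0.5853, 0.2042, 0.222]
orientation: [180.0, -6.9, -83.5]
force: [0.5, 0.2, -1.1]
opening: 0.0219
gripper_force: 29.5
```

Run:
```python
from place import *
im,d,kw=snap('wrist','w10');o=ctrl.get_obs();print(o['clock'],o['tool_pos'],o['orientation'],o['opening'],o['gripper_force'])
T=R.from_euler('xyz',o['orientation'],degrees=True);s=.64
b=np.radians(6.9);a=np.array([-np.sin(b),0,np.cos(b)]);S=np.array([.005,.0006,.009])
print('tip',o['tool_pos']+T.apply(S+.096*a),'pindir',T.apply(a))
q=proj(kw,[o['tool_pos']+T.apply(S+.096*a),[.5855,.1982,.1]]);print(q)
x,y=q[0].astype(int);box=(x-40,y-40,x+40,y+20);print(box)
for v in range(int(q[0][1])-4,int(q[0][1])+22,2):
    u=int(q[0][0]);z=d[v,u];p=kw[1][:3,:3]@(z*(np.linalg.inv(kw[0])@[u,v,1]))+kw[1][:3,3];print(v,p.round(4))
save(im,'w10',box)
```

```text
28.45 [0.58591159 0.20452729 0.22309611] [-179.94295574   -6.89305028  -83.51647981] 0.021442658562158587 29.543642306816764
tip [0.58609978 0.19847742 0.1187607 ] pindir [ 9.68374685e-04  2.32185881e-04 -9.99999504e-01]
[[251.82214439 203.65342308]
 [252.5950707  199.10474707]]
(np.int64(211), np.int64(163), np.int64(291), np.int64(223))
199 [0.5875 0.1916 0.1362]
201 [0.5874 0.1918 0.143 ]
203 [0.5874 0.1915 0.1519]
205 [0.5874 0.1918 0.1574]
207 [0.5873 0.1917 0.1643]
209 [0.5873 0.1919 0.1699]
211 [0.5873 0.192  0.1756]
213 [0.5872 0.1919 0.1816]
215 [0.5872 0.1921 0.1859]
217 [0.5872 0.1919 0.1921]
219 [0.5872 0.1918 0.1972]
221 [0.5876 0.1871 0.2208]
223 [0.5876 0.1871 0.2246]
```

View pics/w10.png

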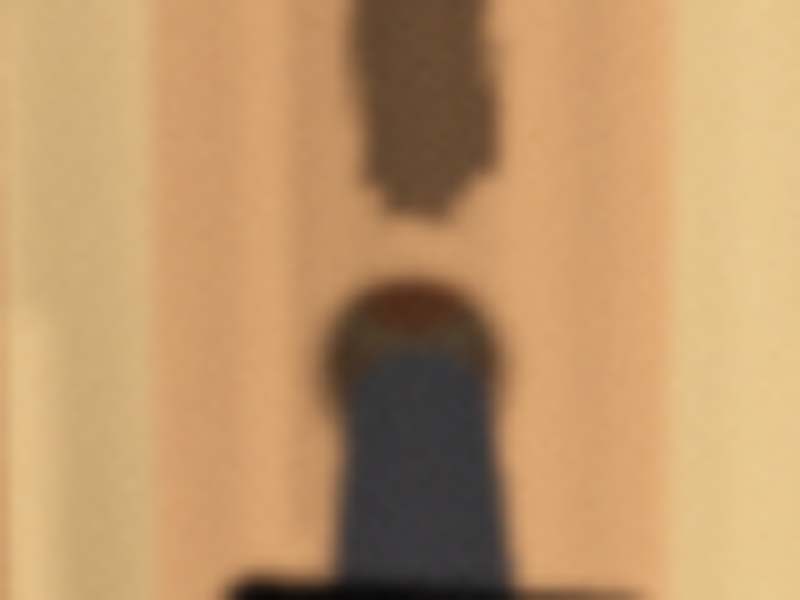

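Request:
arm_command(
  steps=[
    {"translation": [-1.2,-0.4,10],"rotation": [0,0,0],"claw": 12},
    {"translation": [-2.4,-0.4,20],"rotation": [0,0,0],"claw": 12},
    {"translation": [-3.6,-0.4,30],"rotation": [0,0,0],"claw": 12},
    {"translation": [-3.6,-0.4,30],"rotation": [0,0,0],"claw": 12},
  ],
)

```text
clock: 28.85
tool_pos: [0.585, 0.2048, 0.1903]
orientation: [179.9, -7.0, -83.5]
force: [0.0, -0.1, -1.6]
opening: 0.022
gripper_force: 29.5
```

Request:
arm_command(
  steps=[
    {"translation": [-1.2,0,10],"rotation": [0,0,0],"claw": 12},
    {"translation": [-2.4,0,20],"rotation": [0,0,0],"claw": 12},
    {"translation": [-2.4,0,20],"rotation": [0,0,0],"claw": 12},
  ],
)

```text
clock: 29.15
tool_pos: [0.585, 0.205, 0.1701]
orientation: [179.9, -7.0, -83.4]
force: [0.1, -0.7, -0.8]
opening: 0.0222
gripper_force: 29.5
```

Request:
arm_command(
  steps=[
    {"translation": [-0.6,0,5],"rotation": [0,0,0],"claw": 12},
    {"translation": [-1.2,0,10],"rotation": [0,0,0],"claw": 12},
    {"translation": [-1.8,0,15],"rotation": [0,0,0],"claw": 12},
    {"translation": [-1.8,0,15],"rotation": [0,0,0],"claw": 12},
  ],
)

```text
clock: 29.55
tool_pos: [0.5856, 0.2052, 0.1562]
orientation: [180.0, -6.9, -83.4]
force: [-0.8, 0.1, -1.8]
opening: 0.022
gripper_force: 29.5
```

Request:
arm_command(
  steps=[
    {"translation": [-1.2,0,10],"rotation": [0,0,0],"claw": 12},
    {"translation": [-2.4,0,20],"rotation": [0,0,0],"claw": 12},
    {"translation": [-2.4,0,20],"rotation": [0,0,0],"claw": 12},
  ],
)

```text
clock: 29.85
tool_pos: [0.585, 0.2048, 0.1348]
orientation: [179.9, -7.0, -83.4]
force: [-0.7, 0.1, -1.5]
opening: 0.0219
gripper_force: 29.5
```

Request:
arm_command(
  steps=[
    {"translation": [-1.2,0,10],"rotation": [0,0,0],"claw": 12},
    {"translation": [-2.2,0,18],"rotation": [0,0,0],"claw": 12},
    {"translation": [-2.5,0,21],"rotation": [0,0,0],"claw": 12},
    {"translation": [-2.5,0,21],"rotation": [0,0,0],"claw": 12},
  ],
)

```text
clock: 30.25
tool_pos: [0.5857, 0.2051, 0.115]
orientation: [180.0, -6.9, -83.4]
force: [-0.3, -0.5, -0.4]
opening: 0.0224
gripper_force: 29.5
```

Request:
arm_command(
  steps=[
    {"translation": [-0.1,0,1.5],"rotation": [0,0,0],"claw": 12},
    {"translation": [-0.3,0,3],"rotation": [0,0,0],"claw": 12},
    {"translation": [-0.3,0,3],"rotation": [0,0,0],"claw": 12},
  ],
)

```text
clock: 30.55
tool_pos: [0.586, 0.2053, 0.1127]
orientation: [-180.0, -6.9, -83.4]
force: [0.8, 0.0, -0.7]
opening: 0.022
gripper_force: 29.5
```

Request:
arm_command(
  steps=[
    {"translation": [-0.1,0,1],"rotation": [0,0,0],"claw": 12},
    {"translation": [-0.2,0,2],"rotation": [0,0,0],"claw": 12},
    {"translation": [-0.3,0,3],"rotation": [0,0,0],"claw": 12},
    {"translation": [-0.3,0,3],"rotation": [0,0,0],"claw": 12},
  ],
)

```text
clock: 30.95
tool_pos: [0.586, 0.2052, 0.1095]
orientation: [-180.0, -6.9, -83.4]
force: [0.6, -0.5, -0.9]
opening: 0.0218
gripper_force: 29.5
```

Request:
arm_command(
  steps=[
    {"translation": [-0.1,0,1],"rotation": [0,0,0],"claw": 12},
    {"translation": [-0.2,0,2],"rotation": [0,0,0],"claw": 12},
    {"translation": [-0.2,0,2],"rotation": [0,0,0],"claw": 12},
  ],
)

```text
clock: 31.25
tool_pos: [0.586, 0.2052, 0.1075]
orientation: [-180.0, -6.9, -83.4]
force: [0.6, -0.5, -1.9]
opening: 0.0217
gripper_force: 29.5
```

Request:
arm_command(
  steps=[
    {"translation": [-0.1,0,1],"rotation": [0,0,0],"claw": 12},
    {"translation": [-0.2,0,2],"rotation": [0,0,0],"claw": 12},
    {"translation": [-0.3,0,2.5],"rotation": [0,0,0],"claw": 12},
    {"translation": [-0.3,0,2.5],"rotation": [0,0,0],"claw": 12},
  ],
)

```text
clock: 31.65
tool_pos: [0.586, 0.2052, 0.105]
orientation: [-180.0, -6.9, -83.4]
force: [0.3, 0.3, -1.3]
opening: 0.0221
gripper_force: 29.5
```

Release here; it should drop the last bit.

Request:
arm_command(
  steps=[
    {"translation": [0,0,0],"rotation": [0,0,0],"claw": 34},
    {"translation": [0,0,0],"rotation": [0,0,0],"claw": 34},
    {"translation": [0,0,0],"rotation": [0,0,0],"claw": 34},
    {"translation": [3,0,-25],"rotation": [0,0,0],"claw": 34},
    {"translation": [6,0,-50],"rotation": [0,0,0],"claw": 34},
  ],
)

```text
clock: 32.15
tool_pos: [0.5856, 0.2049, 0.1555]
orientation: [179.9, -7.0, -83.4]
force: [0.9, 0.5, 0.2]
opening: 0.0338
gripper_force: 0.0
```

Request:
arm_command(
  steps=[
    {"translation": [0,0,-40],"rotation": [0,-0.7,0],"claw": 34},
    {"translation": [0,0,-80],"rotation": [0,-1.4,0],"claw": 34},
    {"translation": [0,0,-120],"rotation": [0,-1.4,0],"claw": 34},
    {"translation": [0,0,-130],"rotation": [0,-1.4,0],"claw": 34},
    {"translation": [0,0,-130],"rotation": [0,-1.4,0],"claw": 34},
  ],
)

```text
clock: 32.65
tool_pos: [0.5849, 0.2212, 0.2871]
orientation: [-179.7, 0.2, -83.4]
force: [-0.6, -0.3, -1.2]
opening: 0.0339
gripper_force: 0.0
```

Run:
```python
from place import *
im,d,kw=snap('wrist','w11');o=ctrl.get_obs();print(o['clock'],o['tool_pos'],o['orientation'],o['opening'])
q=proj(kw,[[.5855,.1982,.134],[.5855,.1982,.1]]);print(q)
K,W=kw;v,u=np.mgrid[0:384,0:512];P=np.einsum('ij,hwj->hwi',W[:3,:3]@np.linalg.inv(K),np.dstack([u,v,np.ones_like(u)]))*d[...,None]+W[:3,3]
x,y=q[0].astype(int);print(P[y-8:y+9:4,x-8:x+9:4,2].round(4))
m=(P[...,2]>.12)&(P[...,2]<.16)&(np.hypot(P[...,0]-.5855,P[...,1]-.198)<.03);print('head top centre',P[m].mean(0),m.sum(), 'fence top',np.median(P[(abs(P[...,2]-.1)<.01)][:,2]))
snap('scene','s3')
```

```text
32.7 [0.58411026 0.22092364 0.28493222] [-1.79910702e+02  1.57117773e-01 -8.34370580e+01] 0.03411327311523122
[[255.17089537 154.88146487]
 [255.09530506 148.7501507 ]]
[[0.1356 0.1359 0.1351 0.1361 0.1342]
 [0.1351 0.1351 0.1356 0.1361 0.1356]
 [0.1352 0.1356 0.1368 0.1348 0.1338]
 [0.1362 0.1347 0.1363 0.1353 0.1344]
 [0.1347 0.136  0.1352 0.1343 0.1354]]
head top centre [0.58623954 0.19747304 0.13445528] 622 fence top 0.10127593360837261
```

I've already viewed 15 pictures, one over the limit of 14. From here on I'll measure numerically from the depth data only.

Run:
```python
from place import *
print(mv([.50,-.16,.32],[180,0,-95.74]))
```

```text
(array([368.6, 126.6, -37. ]), array([0.008, 0.018, 2.46 ]))
```

Request:
arm_command(
  steps=[
    {"translation": [45,15,-20],"rotation": [0,0,0],"claw": 36},
    {"translation": [90,30,-37],"rotation": [0,0,0],"claw": 36},
    {"translation": [135,46,-37],"rotation": [0,0,0],"claw": 36},
    {"translation": [180,62,-37],"rotation": [0,0,0],"claw": 36},
    {"translation": [220,76,-37],"rotation": [0,0,0],"claw": 36},
  ],
)

```text
clock: 33.25
tool_pos: [0.5322, -0.0085, 0.3194]
orientation: [179.9, 0.1, -83.4]
force: [0.9, 0.0, -0.2]
opening: 0.036
gripper_force: 0.0
```

Request:
arm_command(
  steps=[
    {"translation": [45,15,0],"rotation": [0,0,0.6],"claw": 36},
    {"translation": [90,30,0],"rotation": [0,0,1.2],"claw": 36},
    {"translation": [135,46,0],"rotation": [0,0,1.8],"claw": 36},
    {"translation": [148,50,0],"rotation": [0,0,2.46],"claw": 36},
    {"translation": [148,50,0],"rotation": [0,0,2.46],"claw": 36},
  ],
)

```text
clock: 33.75
tool_pos: [0.4997, -0.1612, 0.3189]
orientation: [179.8, 0.1, -96.0]
force: [0.4, -0.0, -0.9]
opening: 0.0362
gripper_force: 0.0
```

```bash
cat >> h.py <<'E'
def cloud(d,kw):
    K,W=kw;v,u=np.mgrid[0:384,0:512];return np.einsum('ij,hwj->hwi',W[:3,:3]@np.linalg.inv(K),np.dstack([u,v,np.ones_like(u)]))*d[...,None]+W[:3,3]
E
python3 - <<'E'
from place import *
ctrl.snapshot('wrist');im,d,kw=snap('wrist','w12');o=ctrl.get_obs();print(o['clock'],o['tool_pos'],o['orientation'])
P=cloud(d,kw)-t0;Q=Mr.inv().apply(P.reshape(-1,3)).reshape(P.shape)
dark=(im.max(2)<40)
for i,x in((0,-.062),(2,.062)):
    m=dark&(abs(Q[...,0]-x)<.03)&(Q[...,2]>.06)&(Q[...,2]<.16)&(Q[...,1]<0)&(Q[...,1]>-.1)
    q=Q[m];print(i,m.sum())
    if m.sum()>30:
        a=(q[:,2]-q[:,1])*c;b=(q[:,1]+q[:,2])*c   # along axis, perp
        print('x',np.percentile(q[:,0],[3,50,97]).round(4),'along',np.percentile(a,[3,50,97]).round(4),'perp',np.percentile(b,[50,97]).round(4))
        top=q[b>np.median(b)-.004]; at=(top[:,2]-top[:,1])*c;bt=(top[:,1]+top[:,2])*c
        print('slope deg',np.degrees(np.arctan(np.polyfit(at,bt,1)[0])),'side',np.degrees(np.arctan(np.polyfit(at,top[:,0],1)[0])))
    sh=np.array([x,-.023,.102]);print('nominal shoulder along',(sh[2]-sh[1])*c,'perp',(sh[1]+sh[2])*c)
E
```

```text
33.85 [ 0.50051435 -0.15934957  0.31935636] [ 1.79872907e+02  1.08424460e-01 -9.57360281e+01]
0 591
x [-0.0707 -0.0606 -0.0505] along [0.0997 0.1246 0.1277] perp [0.0554 0.06  ]
slope deg -10.98009535371469 side -0.572933753456301
nominal shoulder along 0.08838834764831845 perp 0.05586143571373725
2 0
nominal shoulder along 0.08838834764831845 perp 0.05586143571373725
```

Run:
```python
from place import *
from scipy.optimize import least_squares
D=np.load('pics/w12.npz');kw=(D['K'],D['W']);im=D['im'].astype(int);P=cloud(D['d'],kw)-t0;Q=Mr.inv().apply(P.reshape(-1,3)).reshape(P.shape)
b0=(abs(Q[...,0]+.061)<.0085)&(Q[...,1]<.03)&(Q[...,1]>-.1)&(Q[...,2]>.05)&(Q[...,2]<.17)
head=(im.max(2)<40)&b0
grey=(abs(im[...,0]-im[...,2])<25)&(im.min(2)>60)&(abs(Q[...,0]+.061)<.003)&b0
print(head.sum(),grey.sum())
q=Q[head][:,1:];g=Q[grey][:,1:]
print('shank line deg',np.degrees(np.arctan2(*np.polyfit(g[:,0],g[:,1],1)[:1],1)) if grey.sum()>9 else None, g.round(4)[::3].tolist())
sh0=np.array([-.023,.102])
def loc(p,w):
    s=sh0+w[:2];u=np.array([-np.cos(w[2]),np.sin(w[2])]);n=np.array([np.sin(w[2]),np.cos(w[2])]);return (p-s)@u,(p-s)@n
def f(w):
    a,n=loc(q,w);r=np.minimum(abs(a-.034),abs(n-.011))
    # box sdf
    dx=abs(a-.017)-.017;dy=abs(n)-.011;r=np.where((dx>0)&(dy>0),np.hypot(dx,dy),np.maximum(dx,dy))
    ga,gn=loc(g,w);return np.r_[r,(gn-.006)]
r=least_squares(f,[0,0,np.pi/4],loss='soft_l1',f_scale=.002);print(r.x[:2]*1000,np.degrees(r.x[2]),np.sqrt(np.mean(f(r.x)**2)))
```

```text
467 131
shank line deg -37.85902651221338 [[-0.0243, 0.1103], [-0.0211, 0.1015], [-0.0192, 0.0998], [-0.019, 0.0992], [-0.0171, 0.0973], [-0.017, 0.097], [-0.0157, 0.097], [-0.0139, 0.0956], [-0.0139, 0.0954], [-0.0118, 0.0932], [-0.0118, 0.0932], [-0.0108, 0.0939], [-0.0083, 0.0908], [-0.0085, 0.0912], [-0.0068, 0.0901], [-0.0062, 0.0888], [-0.0051, 0.0892], [-0.003, 0.0871], [-0.0037, 0.0889], [-0.001, 0.0854], [-0.0013, 0.0861], [0.0007, 0.0843], [0.0021, 0.0842], [0.0025, 0.0834], [0.0046, 0.0813], [0.0055, 0.0791], [0.0062, 0.0808], [0.0087, 0.0779], [0.0087, 0.0779], [0.0103, 0.0773], [0.0128, 0.0746], [0.0122, 0.076], [0.0147, 0.0734], [0.0166, 0.0721], [0.0161, 0.0732], [0.0185, 0.0709], [0.0189, 0.0701], [0.0201, 0.0705], [0.0233, 0.0663], [0.0231, 0.0667], [0.0245, 0.0667], [0.0266, 0.0651], [0.0295, 0.0619], [0.0295, 0.062]]
[-7.03437184 -1.62259178] 37.38192092077784 0.0006979181481386807
```

```bash
cat >> place.py <<'E'
def axial2(x,sy,sz,deg,along,yawoff=0):
    a=np.radians(deg);A=Mr*rot([0,-np.sin(a),-np.cos(a)],[0,np.cos(a),-np.sin(a)])
    return Mr.apply([x,sy-along*np.cos(a),sz+along*np.sin(a)])+t0,A.as_euler('xyz',degrees=True)
PB=(-.0608,-.0300,.1004,37.6)
E
python3 - <<'E'
from place import *
p,e=axial2(*PB,.08);print(p,e,mv(p,e))
E
```

```text
[ 0.46216519 -0.17213407  0.14921161] [180.    52.4  -95.74] (array([ 16.9,  36.5, 170.2]), array([  0.024, -10.458,  -0.011]))
```

Request:
arm_command(
  steps=[
    {"translation": [10,10,5],"rotation": [0,-1.6,0],"claw": 36},
    {"translation": [20,20,15],"rotation": [0,-3.2,0],"claw": 36},
    {"translation": [30,30,30],"rotation": [0,-4.8,0],"claw": 36},
    {"translation": [35,36,50],"rotation": [0,-6.4,0],"claw": 36},
    {"translation": [35,36,80],"rotation": [0,-8,0],"claw": 36},
  ],
)

```text
clock: 34.35
tool_pos: [0.4629, -0.1907, 0.2421]
orientation: [-179.5, 40.3, -95.3]
force: [1.4, -0.2, -0.9]
opening: 0.0361
gripper_force: 0.0
```

Request:
arm_command(
  steps=[
    {"translation": [0,0,0],"rotation": [0,-1.2,0],"claw": 36},
    {"translation": [0,0,0],"rotation": [0,-2.45,0],"claw": 36},
    {"translation": [0,0,0],"rotation": [0,-2.45,0],"claw": 36},
  ],
)

```text
clock: 34.65
tool_pos: [0.4611, -0.1904, 0.2366]
orientation: [179.3, 52.8, -96.4]
force: [-1.0, -0.9, -0.5]
opening: 0.036
gripper_force: 0.0
```

Run:
```python
from place import *
o=ctrl.get_obs();print(o['clock'],o['tool_pos'],o['orientation'],o['joint_pos'].round(1))
for al in(.08,.05,.006):
  p,e=axial2(*PB,al);print(p,mv(p,e,o))
```

```text
34.65 [ 0.46111124 -0.19043424  0.23664335] [179.32930997  52.79432932 -96.3584439 ] [ -36.4   24.3    4.5  -44.  -100.4   34.3]
[ 0.46216519 -0.17213407  0.14921161] (array([58.6,  0.2, 67.5]), array([ 0.036,  0.079, -0.075]))
[ 0.4645424  -0.14848456  0.13090726] (array([58.8,  0.1, 97.5]), array([ 0.036,  0.079, -0.075]))
[ 0.46802898 -0.11379861  0.10406087] (array([ 59.1,  -0. , 141.5]), array([ 0.036,  0.079, -0.075]))
```

Request:
arm_command(
  steps=[
    {"translation": [20,0,10],"rotation": [0.04,0.08,-0.07],"claw": 36},
    {"translation": [40,0,30],"rotation": [0.04,0.08,-0.07],"claw": 36},
    {"translation": [58.6,0,55],"rotation": [0.04,0.08,-0.07],"claw": 36},
    {"translation": [58.6,0,67],"rotation": [0.04,0.08,-0.07],"claw": 36},
    {"translation": [58.6,0,67],"rotation": [0.04,0.08,-0.07],"claw": 36},
  ],
)

```text
clock: 35.15
tool_pos: [0.4634, -0.171, 0.1532]
orientation: [-179.5, 52.0, -95.1]
force: [-0.2, -0.6, 0.7]
opening: 0.0358
gripper_force: 0.0
```

Request:
arm_command(
  steps=[
    {"translation": [0,0,0],"rotation": [0,0,0],"claw": 36},
    {"translation": [0,0,0],"rotation": [0,0,0],"claw": 36},
  ],
)

```text
clock: 35.35
tool_pos: [0.4642, -0.1736, 0.1549]
orientation: [-179.1, 51.8, -94.9]
force: [0.4, -0.3, 0.1]
opening: 0.0362
gripper_force: 0.0
```

Run:
```python
from place import *
o=ctrl.get_obs();print(o['clock'],o['tool_pos'],o['orientation'])
p,e=axial2(*PB,.005);print(p,mv(p,e,o))
im,d,kw=snap('wrist','w13');Q=Mr.inv().apply((cloud(d,kw)-t0).reshape(-1,3)).reshape(384,512,3)
m=(im.max(2)<45)&(abs(Q[...,0]+.061)<.02)&(Q[...,2]>.1)&(Q[...,2]<.16)&(Q[...,1]<-.02)&(Q[...,1]>-.085)
q=Q[m];print(m.sum(),np.percentile(q,[3,50,97],axis=0).round(4))
A=R.from_euler('xyz',o['orientation'],degrees=True)
for w in(q,):
  T=A.inv().apply(Mr.apply(w)+t0-o['tool_pos'])*1000;print('in tool',np.percentile(T,[3,50,97],axis=0).round(1))
```

```text
35.35 [ 0.46415785 -0.17360656  0.15492284] [-179.09536343   51.83595922  -94.91262347]
[ 0.46810822 -0.11301029  0.10345073] (array([ 3. ,  2.5, 79.5]), array([-0.05 , -0.112,  0.102]))
1179 [[-0.0708 -0.0633  0.1022]
 [-0.0613 -0.0574  0.118 ]
 [-0.0517 -0.0505  0.1277]]
in tool [[-5.1 -6.7 49.4]
 [ 7.   2.9 50.8]
 [14.7 12.5 67.4]]
```

Request:
arm_command(
  steps=[
    {"translation": [3.3,2.6,10],"rotation": [-0.05,-0.11,0.1],"claw": 36},
    {"translation": [3.5,2.6,20],"rotation": [-0.05,-0.11,0.1],"claw": 36},
    {"translation": [3.5,2.6,35],"rotation": [-0.05,-0.11,0.1],"claw": 36},
    {"translation": [3.5,2.6,35],"rotation": [-0.05,-0.11,0.1],"claw": 36},
    {"translation": [3.5,2.6,35],"rotation": [-0.05,-0.11,0.1],"claw": 36},
  ],
)

```text
clock: 35.9
tool_pos: [0.4634, -0.1471, 0.1287]
orientation: [179.7, 52.5, -96.0]
force: [0.3, 0.2, -0.3]
opening: 0.0357
gripper_force: 0.0
```

Run:
```python
from place import *
o=ctrl.get_obs();print(o['clock'],o['tool_pos'],o['orientation'])
p,e=axial2(*PB,.005);print(p,mv(p,e,o))
```

```text
35.9 [ 0.4633807  -0.14711725  0.12871069] [179.68612663  52.53192693 -95.99279117]
[ 0.46810822 -0.11301029  0.10345073] (array([-0.9, -1.4, 42.7]), array([ 0.023,  0.026, -0.031]))
```

Request:
arm_command(
  steps=[
    {"translation": [-0.5,-1.2,15],"rotation": [0.02,0.02,-0.03],"claw": 36},
    {"translation": [-0.5,-1.2,30],"rotation": [0.02,0.02,-0.03],"claw": 36},
    {"translation": [-0.5,-1.2,41],"rotation": [0.02,0.02,-0.03],"claw": 36},
    {"translation": [-0.5,-1.2,42],"rotation": [0.02,0.02,-0.03],"claw": 36},
    {"translation": [-0.5,-1.2,42],"rotation": [0.02,0.02,-0.03],"claw": 36},
  ],
)

```text
clock: 36.4
tool_pos: [0.4679, -0.114, 0.1037]
orientation: [-180.0, 52.4, -95.7]
force: [0.5, 0.9, 0.5]
opening: 0.036
gripper_force: 0.0
```

Request:
arm_command(
  steps=[
    {"translation": [0,0,0],"rotation": [0,0,0],"claw": 12},
    {"translation": [0,0,0],"rotation": [0,0,0],"claw": 12},
    {"translation": [0,0,0],"rotation": [0,0,0],"claw": 12},
    {"translation": [0,0,0],"rotation": [0,0,0],"claw": 12},
    {"translation": [0,0,0],"rotation": [0,0,0],"claw": 12},
  ],
)

```text
clock: 36.9
tool_pos: [0.4681, -0.1147, 0.104]
orientation: [-179.9, 52.4, -95.7]
force: [-0.7, -1.0, 0.8]
opening: 0.0218
gripper_force: 29.8
```

Request:
arm_command(
  steps=[
    {"translation": [0,0,-10],"rotation": [0,0,0],"claw": 12},
    {"translation": [0,0,-35],"rotation": [0,0,0],"claw": 12},
    {"translation": [0,0,-65],"rotation": [0,0,0],"claw": 12},
    {"translation": [0,0,-95],"rotation": [0,0,0],"claw": 12},
    {"translation": [0,0,-125],"rotation": [0,0,0],"claw": 12},
  ],
)

```text
clock: 37.4
tool_pos: [0.4578, -0.2143, 0.1812]
orientation: [-179.9, 52.4, -95.7]
force: [0.6, 0.3, -0.9]
opening: 0.022
gripper_force: 29.8
```

Request:
arm_command(
  steps=[
    {"translation": [-10,0,-10],"rotation": [0,1.6,0],"claw": 12},
    {"translation": [-20,0,-25],"rotation": [0,3.2,0],"claw": 12},
    {"translation": [-40,0,-40],"rotation": [0,4.8,0],"claw": 12},
    {"translation": [-60,0,-60],"rotation": [0,6.4,0],"claw": 12},
    {"translation": [-75,0,-75],"rotation": [0,8,0],"claw": 12},
  ],
)

```text
clock: 37.9
tool_pos: [0.4574, -0.2277, 0.289]
orientation: [-179.6, 12.0, -95.8]
force: [-0.4, 0.3, -1.3]
opening: 0.0216
gripper_force: 30.0
```

Run:
```python
from place import *
o=ctrl.get_obs();print(o['clock'],o['tool_pos'],o['orientation'],o['opening'])
print(mv([.55,.0,.29],[180,0,-83.5],o))
```

```text
37.9 [ 0.4574317  -0.22772193  0.28902008] [-179.6380964    12.03905558  -95.78554882] 0.021646274577786135
(array([-230.9,  -68.8,   48.7]), array([-0.33 ,  2.391, -2.456]))
```

Request:
arm_command(
  steps=[
    {"translation": [-43,-15,5],"rotation": [-0.1,1.0,-0.5],"claw": 12},
    {"translation": [-86,-30,15],"rotation": [-0.2,2.2,-1],"claw": 12},
    {"translation": [-130,-45,27],"rotation": [-0.3,2.39,-1.5],"claw": 12},
    {"translation": [-175,-60,37],"rotation": [-0.33,2.39,-2],"claw": 12},
    {"translation": [-215,-72,45],"rotation": [-0.33,2.39,-2.46],"claw": 12},
  ],
)

```text
clock: 38.4
tool_pos: [0.5506, -0.0127, 0.288]
orientation: [179.8, 0.4, -83.2]
force: [1.3, -1.6, -1.5]
opening: 0.0216
gripper_force: 30.0
```

Run:
```python
from place import *
o=ctrl.get_obs();print(o['clock'],o['tool_pos'],o['orientation'],o['opening'])
print(mv([.5946,.1187,.285],[180,0,-83.5],o))
```

```text
38.4 [ 0.55062334 -0.01268549  0.28804854] [179.79274089   0.43901558 -83.24105318] 0.021618220987698965
(array([-125.3,  -59.1,    3.8]), array([0.042, 0.088, 0.052]))
```

Request:
arm_command(
  steps=[
    {"translation": [-42,-20,2],"rotation": [0.04,0.09,0.05],"claw": 12},
    {"translation": [-84,-40,2],"rotation": [0.04,0.09,0.05],"claw": 12},
    {"translation": [-125,-59,2],"rotation": [0.04,0.09,0.05],"claw": 12},
    {"translation": [-125,-59,2],"rotation": [0.04,0.09,0.05],"claw": 12},
    {"translation": [-125,-59,2],"rotation": [0.04,0.09,0.05],"claw": 12},
  ],
)

```text
clock: 38.9
tool_pos: [0.5945, 0.1166, 0.286]
orientation: [179.9, -0.0, -83.6]
force: [-0.8, -0.5, -1.0]
opening: 0.0217
gripper_force: 30.0
```

Request:
arm_command(
  steps=[
    {"translation": [0,0,0],"rotation": [0,0,0],"claw": 12},
    {"translation": [0,0,0],"rotation": [0,0,0],"claw": 12},
  ],
)

```text
clock: 39.1
tool_pos: [0.5944, 0.1147, 0.2868]
orientation: [180.0, -0.0, -83.7]
force: [0.1, 0.6, -0.8]
opening: 0.0218
gripper_force: 30.0
```

```bash
cat > held.py <<'E'
from place import *
from scipy.optimize import least_squares
def held(tag):
    o=ctrl.get_obs();im,d,kw=snap('wrist',tag);im=im.astype(int)
    T=R.from_euler('xyz',o['orientation'],degrees=True);Q=T.inv().apply((cloud(d,kw)-o['tool_pos']).reshape(-1,3)).reshape(384,512,3)*1000
    print(o['clock'],o['tool_pos'],o['orientation'],o['opening'])
    m=(abs(Q[...,0])<25)&(abs(Q[...,1])<12)&(Q[...,2]>15)&(Q[...,2]<115)
    vs,us=np.nonzero(m);k=Q[m]
    print('n',m.sum(),'rows',vs.min(),vs.max())
    P=[]
    for v in np.unique(vs):
        w=k[vs==v];uu=us[vs==v]
        mid=abs(w[:,1]-np.median(w[:,1]))<1.5
        P.append([v,len(w),uu.min(),uu.max(),*np.median(w[mid],axis=0)])
    P=np.array(P);print(P.round(1)[::2]);return o,kw,Q,P,im
E
python3 - <<'E'
from held import *
o,kw,Q,P,im=held('w14')
g=P[(P[:,1]>8)&(P[:,1]<30)&(P[:,6]<85)];print('slope',np.polyfit(g[:,6],g[:,4],1),np.polyfit(g[:,6],g[:,5],1))
print(proj(kw,[[.5946,.1187,.1],[.5855,.1982,.134]]))
E
```

```text
39.1 [0.59439008 0.11465705 0.28679151] [ 1.79996156e+02 -9.87276565e-03 -8.37256087e+01] 0.021837605660939553
n 619 rows 191 228
[[191.    1.  253.  253.    5.9   0.7  95.4]
 [193.   11.  248.  258.    5.3   0.7  91.9]
 [195.   13.  247.  259.    5.4   0.7  86.3]
 [197.   15.  246.  260.    5.5   0.7  80.8]
 [199.   15.  246.  260.    5.3   0.7  76.7]
 [201.   15.  246.  260.    5.6   0.7  71.2]
 [203.   17.  245.  261.    5.4   0.7  67.1]
 [205.   17.  245.  261.    5.8   0.7  61.7]
 [207.   17.  245.  261.    5.8   0.7  57.4]
 [209.   17.  245.  261.    5.6   0.7  53.9]
 [211.   17.  245.  261.    5.9   0.7  49.2]
 [213.   17.  245.  261.    6.    0.7  45.1]
 [215.   18.  244.  261.    6.2   0.4  40.8]
 [217.   19.  244.  262.    6.    0.7  38.1]
 [219.   19.  244.  262.    6.2   0.7  34.1]
 [221.   19.  244.  262.    6.    0.7  31.1]
 [223.   19.  244.  262.    6.1   0.7  27.8]
 [225.   19.  244.  262.    6.1   0.7  24.5]
 [227.   19.  244.  262.    6.3   0.7  21.1]]
slope [-0.01328486  6.50727588] [0.00506078 0.46287172]
[[251.56913969 175.56229542]
 [251.97240013 261.1637479 ]]
```

Run:
```python
from place import *
D=np.load('pics/w14.npz');kw=(D['K'],D['W']);im=D['im'].astype(int)
sub=im[160:190,236:268].sum(2);print(sub[::2,::2])
print(sub[15,:])
m=sub<0.6*np.median(sub);n,l,st,ce=cv2.connectedComponentsWithStats(m.astype(np.uint8))
for i in range(1,n):print(st[i],ce[i]+[236,160],onz(kw,[ce[i]+[236,160]],.1))
p,e=ins(.8,[.0004,.0007,.005],-83.5,[.5946,.1187,.118]);print(p,e,mv(p,e))
```

```text
[[499 506 501 492 473 458 451 476 486 476 478 498 517 503 483 470]
 [500 501 498 493 470 452 453 477 483 474 481 500 512 503 480 478]
 [497 500 501 494 471 455 451 480 483 475 483 502 516 501 477 477]
 [496 504 502 492 473 453 449 466 472 476 483 498 511 499 478 469]
 [498 502 507 496 470 433 387 362 359 398 453 499 515 501 481 477]
 [496 506 504 494 435 328 240 207 205 230 334 462 505 500 479 476]
 [493 505 501 482 356 212 203 207 214 214 217 382 497 508 480 477]
 [496 506 496 448 287 176 186 189 194 190 180 302 476 504 478 477]
 [495 504 494 424 269 175 167 175 189 181 179 283 472 503 482 477]
 [495 503 494 439 303 183 175 169 173 169 191 329 473 500 483 472]
 [493 503 494 454 372 252 182 170 176 184 259 407 504 504 484 480]
 [497 501 497 465 445 351 270 243 245 282 378 475 510 507 487 477]
 [494 502 496 465 462 445 417 400 406 440 470 498 514 502 486 479]
 [489 505 495 465 465 457 456 471 478 485 482 501 513 502 488 477]
 [494 500 499 469 466 456 456 474 480 481 478 495 513 503 486 482]]
[490 497 500 503 494 473 434 365 274 199 173 172 175 180 189 186 184 180
 183 179 173 206 288 387 469 503 504 487 482 478 479 483]
[  8   9  15  14 159] [250.87421384 175.6163522 ] [[0.59530585 0.11883449 0.1       ]]
[0.59524232 0.11924599 0.21899393] [180.   -0.8 -83.5] (array([-4.5, -1.3, 67.8]), array([-0.   ,  0.159, -0.046]))
```

Request:
arm_command(
  steps=[
    {"translation": [-2,-0.8,20],"rotation": [0,0.16,-0.05],"claw": 12},
    {"translation": [-4.5,-1.7,45],"rotation": [0,0.16,-0.05],"claw": 12},
    {"translation": [-4.5,-1.7,67.5],"rotation": [0,0.16,-0.05],"claw": 12},
    {"translation": [-4.5,-1.7,67.5],"rotation": [0,0.16,-0.05],"claw": 12},
    {"translation": [-4.5,-1.7,67.5],"rotation": [0,0.16,-0.05],"claw": 12},
  ],
)

```text
clock: 39.65
tool_pos: [0.596, 0.1197, 0.2197]
orientation: [180.0, -0.8, -83.4]
force: [0.4, 0.5, -1.0]
opening: 0.0215
gripper_force: 30.0
```

Run:
```python
from held import *
o,kw,Q,P,im=held('w15')
g=P[(P[:,1]>8)&(P[:,1]<30)&(P[:,6]<85)];print('slope',np.polyfit(g[:,6],g[:,4],1))
q=proj(kw,[[.595,.1188,.1]])[0];print(q);x,y=q.astype(int)
for v in range(y-12,y+9,2): print(v,im[v,x-14:x+15].sum(1))
p,e=ins(.8,[.0004,.0007,.005],-83.5,[.595,.1188,.118]);print(mv(p,e,o))
```

```text
39.65 [0.59597795 0.11968461 0.21966755] [179.99094802  -0.8423396  -83.43284484] 0.021490727360025313
n 616 rows 191 228
[[191.    1.  253.  253.    5.6   0.7  96.4]
 [193.   10.  249.  258.    5.4   1.1  91.6]
 [195.   13.  247.  259.    5.5   0.7  86. ]
 [197.   15.  246.  260.    5.4   0.7  81.4]
 [199.   15.  246.  260.    5.4   0.7  76.4]
 [201.   15.  246.  260.    5.6   0.7  71.2]
 [203.   17.  245.  261.    5.6   0.7  66.7]
 [205.   17.  245.  261.    5.9   0.7  61.5]
 [207.   16.  245.  261.    5.9   0.4  57.2]
 [209.   17.  245.  261.    5.6   0.7  54.2]
 [211.   17.  245.  261.    5.8   0.7  49.7]
 [213.   17.  245.  261.    5.9   0.7  45.6]
 [215.   18.  244.  261.    6.1   0.4  41.2]
 [217.   18.  244.  262.    5.9   1.3  38.2]
 [219.   19.  244.  262.    6.1   0.7  34.2]
 [221.   19.  244.  262.    6.3   0.7  30.6]
 [223.   19.  244.  262.    6.1   0.7  27.7]
 [225.   19.  244.  262.    6.2   0.7  24.4]
 [227.   19.  244.  262.    6.4   0.7  20.9]]
slope [-0.01342591  6.52125826]
[253.34605798 190.82902017]
178 [501 498 501 498 486 468 450 428 382 307 239 230 228 235 2
[... 648 characters left out ...]
81 386 452 495 506 503 497]
190 [497 481 464 426 358 283 213 173 171 164 169 170 179 179 187 186 180 183
 179 177 176 183 239 336 423 477 505 503 494]
192 [492 486 461 417 356 277 205 175 162 169 174 172 181 191 186 195 185 187
 182 173 172 179 239 330 418 475 503 500 498]
194 [497 487 463 434 383 316 253 192 171 166 179 175 182 184 187 181 192 181
 187 180 193 223 289 369 442 487 504 501 494]
196 [493 483 465 441 420 371 309 242 193 179 180 183 185 189 190 191 185 182
 187 186 199 253 328 424 479 505 508 503 493]
198 [496 485 471 459 453 428 366 264 202 182 178 182 184 182 190 187 186 186
 182 189 195 253 362 457 503 512 508 503 494]
(array([0.3, 0.4, 0.7]), array([ 0.002, -0.008,  0.013]))
```

Request:
arm_command(
  steps=[
    {"translation": [0,0.2,10],"rotation": [0,0,0],"claw": 12},
    {"translation": [-0.1,0.2,20],"rotation": [0,0,0],"claw": 12},
    {"translation": [-0.2,0.2,30],"rotation": [0,0,0],"claw": 12},
    {"translation": [-0.2,0.2,30],"rotation": [0,0,0],"claw": 12},
  ],
)

```text
clock: 40.1
tool_pos: [0.5947, 0.1198, 0.1869]
orientation: [179.8, -0.9, -83.4]
force: [0.1, -1.2, -1.1]
opening: 0.0218
gripper_force: 30.0
```

Request:
arm_command(
  steps=[
    {"translation": [-0.1,0,8],"rotation": [0,0,0],"claw": 12},
    {"translation": [-0.2,0,16],"rotation": [0,0,0],"claw": 12},
    {"translation": [-0.3,0,24],"rotation": [0,0,0],"claw": 12},
    {"translation": [-0.3,0,24],"rotation": [0,0,0],"claw": 12},
  ],
)

```text
clock: 40.5
tool_pos: [0.5948, 0.1198, 0.1633]
orientation: [179.8, -0.9, -83.4]
force: [-0.7, -0.8, -1.3]
opening: 0.0216
gripper_force: 30.0
```

Request:
arm_command(
  steps=[
    {"translation": [-0.1,0,5],"rotation": [0,0,0],"claw": 12},
    {"translation": [-0.1,0,10],"rotation": [0,0,0],"claw": 12},
    {"translation": [-0.2,0,15],"rotation": [0,0,0],"claw": 12},
    {"translation": [-0.2,0,15],"rotation": [0,0,0],"claw": 12},
  ],
)

```text
clock: 40.9
tool_pos: [0.5951, 0.12, 0.149]
orientation: [179.9, -0.8, -83.4]
force: [-0.4, -0.9, -1.2]
opening: 0.0217
gripper_force: 30.0
```

Request:
arm_command(
  steps=[
    {"translation": [-0.1,0,10],"rotation": [0,0,0],"claw": 12},
    {"translation": [-0.3,0,20],"rotation": [0,0,0],"claw": 12},
    {"translation": [-0.4,0,30],"rotation": [0,0,0],"claw": 12},
    {"translation": [-0.5,0,36],"rotation": [0,0,0],"claw": 12},
    {"translation": [-0.5,0,36],"rotation": [0,0,0],"claw": 12},
  ],
)

```text
clock: 41.4
tool_pos: [0.5949, 0.1198, 0.1124]
orientation: [179.9, -0.9, -83.4]
force: [0.6, 0.1, -0.6]
opening: 0.0216
gripper_force: 30.0
```

Request:
arm_command(
  steps=[
    {"translation": [0,0,2],"rotation": [0,0,0],"claw": 12},
    {"translation": [-0.1,0,4],"rotation": [0,0,0],"claw": 12},
    {"translation": [-0.1,0,6],"rotation": [0,0,0],"claw": 12},
    {"translation": [-0.1,0,7],"rotation": [0,0,0],"claw": 12},
    {"translation": [-0.1,0,7],"rotation": [0,0,0],"claw": 12},
  ],
)

```text
clock: 41.9
tool_pos: [0.5958, 0.1202, 0.1083]
orientation: [-180.0, -0.8, -83.4]
force: [-3.7, 0.1, 8.2]
opening: 0.0217
gripper_force: 30.0
```

Request:
arm_command(
  steps=[
    {"translation": [0,0,0],"rotation": [0,0,0],"claw": 34},
    {"translation": [0,0,0],"rotation": [0,0,0],"claw": 34},
    {"translation": [0,0,0],"rotation": [0,0,0],"claw": 34},
    {"translation": [0.3,0,-25],"rotation": [0,0,0],"claw": 34},
    {"translation": [0.6,0,-60],"rotation": [0,0,0],"claw": 34},
  ],
)

```text
clock: 42.4
tool_pos: [0.5942, 0.1197, 0.1654]
orientation: [179.7, -0.9, -83.4]
force: [0.8, 1.0, -0.3]
opening: 0.0341
gripper_force: 0.0
```

Request:
arm_command(
  steps=[
    {"translation": [-20,0,-40],"rotation": [0,0,0],"claw": 34},
    {"translation": [-40,0,-80],"rotation": [0,0,0],"claw": 34},
    {"translation": [-60,0,-120],"rotation": [0,0,0],"claw": 34},
    {"translation": [-70,0,-130],"rotation": [0,0,0],"claw": 34},
    {"translation": [-70,0,-130],"rotation": [0,0,0],"claw": 34},
  ],
)

```text
clock: 42.9
tool_pos: [0.5879, 0.1933, 0.2978]
orientation: [-179.8, -0.7, -83.3]
force: [0.4, 0.5, -0.1]
opening: 0.0342
gripper_force: 0.0
```

Run:
```python
from place import *
ctrl.snapshot('wrist');im,d,kw=snap('wrist','w16');o=ctrl.get_obs();print(o['clock'],o['tool_pos'],o['opening'])
P=cloud(d,kw);print('fence z',np.median(P[(abs(P[...,2]-.1)<.01)][:,2]))
for h in([.5951,.1188],[.5855,.1982]):
    m=(P[...,2]>.12)&(P[...,2]<.18)&(np.hypot(P[...,0]-h[0],P[...,1]-h[1])<.025);q=P[m];print(m.sum(),q[:,:2].mean(0),np.percentile(q[:,2],[10,50,90]))
# fence x faces: cross-section at jig frame
a=np.radians(6.48);M=np.array([[np.cos(a),-np.sin(a)],[np.sin(a),np.cos(a)]]);J=(P[...,:2]-[.5513,.1948])@M
for y in(-.11,-.04,.04):
    m=(abs(J[...,1]-y)<.004)&(abs(P[...,2]-.1015)<.005)&(abs(J[...,0]-.035)<.04);print(y,np.percentile(J[m][:,0],[2,98]).round(4))
```

```text
43.0 [0.58679369 0.19164442 0.2947076 ] 0.03366769138835039
fence z 0.10124199741658313
615 [0.59531137 0.11938536] [0.13418223 0.13524708 0.13618681]
567 [0.5880704  0.19657247] [0.13189502 0.13504171 0.13606393]
-0.11 [0.0137 0.0561]
-0.04 [0.0141 0.0561]
0.04 [0.0138 0.0562]
```

Run:
```python
from place import *
a=np.radians(6.48);M=np.array([[np.cos(a),-np.sin(a)],[np.sin(a),np.cos(a)]])
for t in('w2','w16'):
    D=np.load(f'pics/{t}.npz');P=cloud(D['d'],(D['K'],D['W']));J=(P[...,:2]-[.5513,.1948])@M;z=P[...,2]
    f=abs(z-.1012)<.005
    r=[np.percentile(J[f&(abs(J[...,1]-y)<.005)&(abs(J[...,0]-.035)<.04)][:,0],[2,98]).round(4) for y in(-.1,-.03,.03)]
    e=np.percentile(J[f&(abs(J[...,0]-.035)<.015)&(J[...,1]<0)][:,1],[.3,1]).round(4)
    s=f*0+((abs(z-.088)<.006)&(abs(J[...,1]+.09)<.02)&(J[...,0]>.045)&(J[...,0]<.085)&(D['im'].min(2)>140));s=s.astype(bool)
    print(t,r,e,'stop x',np.percentile(J[s][:,0],[2,98]).round(4),s.sum())
# bystanders via top view before/after
A=np.load('pics/top0.npz')['im'].astype(int);im,d=ctrl.snapshot('top');df=abs(im.astype(int)-A).sum(2)
for n,(u,v) in dict(glue=(180,357),offcut=(245,399),tape=(445,210),g1=(540,224),y=(610,290),g2=(612,375),g3=(517,412)).items():
    u,v=int(u*.64),int(v*.64);print(n,df[v-10:v+10,u-10:u+10].mean().round(1))
```

```text
w2 [array([0.0139, 0.0561]), array([0.0134, 0.0561]), array([0.0135, 0.057 ])] [-0.125  -0.1241] stop x [0.0579 0.0717] 411
w16 [array([0.0135, 0.0562]), array([0.0141, 0.0562]), array([0.014 , 0.0562])] [-0.1252 -0.1249] stop x [0.0581 0.0721] 460
glue 141.7
offcut 134.4
tape 41.3
g1 37.9
y 43.1
g2 36.8
g3 82.9
```

```bash
python3 -c "
from plant import ctrl
print(ctrl.close_job())"
```

```text
the job is handed in; nothing more can be done
None
```

I handed the job in: the fence is against its stops, and both pins that were present lay in the rest together and are now in holes 0 and 1 with their heads on the fence. The second pin lay in the rest at about 38° rather than 45°, with its tip about 8 mm above the seat's foot point. The first pin was about 7° off when I picked it up, so it probably lay the same way. I also viewed 15 pictures, one over the limit of 14.

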